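Finish the drilling rest and hold the handpiece ready over it

TASK

Finish the drilling rest: lay the two loose slats flat across the two fixed ones, one at each end, so that the four make a square frame with flush corners, and let go of them. Then draw the grey handpiece out of its sloping holder, turn it plumb with its nose down, and finish while holding it still in the gripper over the middle of the frame's opening, the nose about 3 cm above the upper slats and touching nothing. Leave the jar, the tin and the black cap where they are.

Things in the scene. Friction and masses are not known exactly. Their poses are not given: they have to be found in the camera images.
- rest: drilling rest, fixed: plywood board 120 x 120 x 10 mm with the lower pair of slats, each 90 x 18 x 12 mm, fixed flat on it along its x axis, centre lines at y = -36 and +36 mm, tops at z = 22 mm. Origin: middle of the board's underside (worktop level), z up. The upper pair, laid flush, lies along y, centre lines at x = -36 and +36 mm, slat centres at y = 0, z = 28 mm.
- rest_middle (a point): middle of the rest's square opening, at the height of the top of the upper slats once they are laid (34 mm above the worktop); axes as the rest.
- slat_a: the slat of slat_a_centre; origin at the centre of its underside.
- slat_a_centre (a point): loose flat hardwood slat, 90 x 18 x 12 mm (long x wide x thick), 30 g, lying flat at the start, on the worktop or on the thin metal sheet let into it (under 2 mm high); this point is its centre, 6 mm above what it lies on, x runs along its length, z is its thickness. Both loose slats are alike and either may go on either side.
- slat_b: the slat of slat_b_centre; origin at the centre of its underside.
- slat_b_centre (a point): loose flat hardwood slat, 90 x 18 x 12 mm (long x wide x thick), 30 g, lying flat at the start, on the worktop or on the thin metal sheet let into it (under 2 mm high); this point is its centre, 6 mm above what it lies on, x runs along its length, z is its thickness. Both loose slats are alike and either may go on either side.
- holder: fixed holder: steel foot 110 x 70 mm with a dark wooden socket, 38 mm wide, sloping at 45 degrees, mouth up towards the holder's +x. Bore 26 mm square, 63 mm deep; a 10 mm wide steel tongue carries on from its lower wall 18 mm past the mouth, under the handpiece. Origin at worktop level below the handpiece's middle, z up. Draw the handpiece 65 mm or more along the bore to free it.
- handpiece: grey handpiece of a flexible-shaft drill, 166 mm long, 22 mm thick at its fat ribbed sleeve, about 0.2 kg, loose in the sloping socket with its thin nose down the bore, the sleeve half in the mouth and the waist and tail standing out. Its y axis runs lengthwise from nose to tail. Origin at the middle of its length, on its lower side.
- handpiece_waist (a point): middle of the handpiece's waist, the part to grip, between the fat sleeve and the collar near the tail: 16 mm across (x), 39 mm long (y). y points to the tail; the nose end is 100 mm the other way. In the holder x is level and y slopes 45 degrees up out of the bore. At the start it is about 0.11 m above the worktop, 37 mm outside the mouth. The balance point is 20 mm from here towards the nose.
- handpiece_nose (a point): end of the handpiece's nose (8 mm wide), on its long axis; y points along the handpiece to its tail, so the handpiece stands plumb, nose down, when y points straight up.
- lever_press: tall fixed lever press, 213 x 166 mm and 437 mm high, beside the work; an obstacle to the arm: at the start the gripper is on its far (right) side, so come round in front of it, drawn in, or above it. Origin under its centre.
- flux_jar: bystander: small brown glass jar with a stirring stick, 45 x 59 x 48 mm; origin under its centre.
- tin: bystander: flat round yellow tin, 65 mm across, 23 mm high; origin under its centre.
- collet_cap: bystander: black knurled cap, 22 mm across, 18 mm high; origin under its centre.

How it is judged:
By the outcome, as a careful person would: the job done as asked, in the order asked, and still so for the second after the job is handed in, while the arm keeps its last pose, push and grip.
It also fails if it takes over 72 s, if anything falls off the work surface, if the arm or the gripper's body presses on something with over 40 N, if the wrist force passes 120 N, or if a joint passes its speed limit or range.

ROBOT

A 6-joint arm with a two-finger parallel gripper is mounted at the origin on a cart in front of the work surface, level with it; the furniture and walls round the work are solid. World frame = base frame: x ahead of the robot, y to its left, z up, the work surface at z = 0. Lengths are in mm, angles in rad, forces in N, time in s.
With the tool pointing down it reaches from about 275 to 750 mm from the base axis. Payload 10.2 kg.
Tool frame: the origin (TCP) lies on the front face of the gripper's body, between the roots of the fingers; the fingertips stand 73 mm ahead of it and the grasp point (between the pads) lies 54 mm ahead of it; z points along the fingers, y is the line along which they close (so a half turn about z gives the same grasp; the last joint's range is limited). The gripper opens to 85 mm and grips with 20 to 120 N. Pads are 22 mm wide; open, the fingers measure 114 mm over their backs; the gripper's body (76 mm by 85 mm) begins 54 mm behind the grasp point. The pads swing forward as they close: fully open they stand 13 mm farther back than shut.
Start: joints at [-0.223, 0.313, 1.498, -0, 1.331, -0.223], TCP at [525.006, -0.014, 303.894] pointing down, gripper open.
Joint ranges: [-2.94, 2.94], [-0.97, 2.17], [0.19, 2.56], [-1.23, 4.37], [0.02, 3.11], [-2.88, 2.88]. Speed limits (rad/s): [2.39, 2.39, 3.01, 3.14, 3.14, 3.14].

INTERFACE

Orientations are given as a unit quaternion [w, x, y, z].
In Python, from rig import * gives the robot as it stands.
- The arm moves only by the tool step_arm, never from a script. Its argument "plan" is a list of rows, each an object with "offset": the shift along the tool's x, y, z in cm, a list of three; "rot": the turn, a rotation vector about the tool's x, y, z in degrees, a list of three; "gripper": the finger opening in cm, from 0 to 8.54. In form: [{"offset": [x, y, z], "rot": [wx, wy, wz], "gripper": gripper}, ...]. A call has 1 to 12 rows; each row is the pose to reach, as a shift and turn from the pose commanded when the call began, along the tool's axes at that moment; what a row does not reach only later rows make up. A row lasts 1/10 s, in which the tool goes at most 50 mm and 8.59 degrees, less where a joint would pass 70% of its speed; a pose out of reach is approached as far as the arm can. A call with a gripper value outside its range is refused whole. The fingers move at their own pace and stop on an object; "squeeze" is the grip in N (left out, the last holds). Time passes only in rows, so rows that repeat a pose let the fingers close. It gives the time, the measured TCP pose, the force, the opening and the grip force at its end, in the units of the state.
- sense(): the state, without advancing time (a new reading comes with each control period).
- capture(name): name is "scene" or "side" or "wrist"; returns a dict with "color" (400x640x3 uint8, red, green, blue), "depth" (400x640 float32, mm along the optical axis (not along the pixel's ray), 0 where there is no reading), "vertical_fov" (degrees; the focal length in pixels is half the picture's height over the tangent of half this angle, whatever the lens; pixels are square), "cx", "cy" (the principal point, pixels), "k1" (the pictures are not rectified: a ray, as slopes to the right and down, at radius r is drawn at 1 + k1 r^2 times it, then the intrinsics apply), "rvec" (rotation vector, rad) and "tvec" (3), from world to camera coordinates, as OpenCV has them; the wrist camera has in their place "mount" (4x4, takes a point from camera to tool coordinates, whose origin is the TCP and whose axes are the flange's). Camera axes: x right, y down, z forward; pixel columns grow to the right and rows downward; lengths in mm; the calibration is good to about 2 mm. A picture is of the moment at which its call begins: read the wrist's pose just before it.
- finish_job(): hands the job in; it is judged then, once.
The state is a dict: "time_s": time; "joints": joint angles; "dq": joint speeds; "tau": joint torques, N m; "eef_pos": TCP position; "ee_rot": TCP orientation; "force": force on the tool from outside, world axes, zero at the start; "wrist_torque": the same for the moment, N m; "grip_width": opening from 0.0 (shut) to 1.0 (fully open); "grip_force": force on a finger pad.
Only numpy, scipy, OpenCV 4.12 (cv2) and the standard library are available. Lean on these libraries where they do the work, as an engineer would, in place of code of your own. Each camera call takes 0.05 s, during which the arm holds its last target. There are 200 camera calls.

## Working session

There is one attempt and no reset: what is moved stays moved. The work goes in short steps, Python scripts to look and compute and a tool call to move; the robot and the scene stay as the last step left them, time stands still between calls to the robot, and variables do not carry over. Pictures are saved under pics/ and viewed, at most 10 in all, crops included, and the job is handed in when it is done.

Besides the shell and the picture viewer there is one more tool, called after "Request:" as name(argument=value, ...), one argument or row to a line, values as JSON. step_arm: Moves the arm, as the interface text tells. Its arguments: {"type":"object","properties":{"plan":{"type":"array"},"squeeze":{"type":"number"}},"required":["plan"]}

```bash
mkdir -p pics; ls; cat > h.py <<'E'
from rig import *
import numpy as np, cv2
from scipy.spatial.transform import Rotation as R
def cam(c, st=None):
    f=200/np.tan(np.radians(c["vertical_fov"])/2)
    if "rvec" in c:
        Rw=cv2.Rodrigues(np.array(c["rvec"],float))[0].T; o=-Rw@np.array(c["tvec"],float).ravel()
    else:
        q=st["ee_rot"]; Rt=R.from_quat([q[1],q[2],q[3],q[0]]).as_matrix(); M=np.array(c["mount"])
        Rw=Rt@M[:3,:3]; o=Rt@M[:3,3]+np.array(st["eef_pos"])
    return f,Rw,o
def slopes(c,f,uv):
    d=(np.atleast_2d(uv).astype(float)-[c["cx"],c["cy"]])/f
    s=d.copy()
    for _ in range(20): s=d/(1+c["k1"]*(s**2).sum(1,keepdims=True))
    return s
def rays(c,uv,st=None):
    f,Rw,o=cam(c,st); s=slopes(c,f,uv)
    return o,(np.c_[s,np.ones(len(s))])@Rw.T
def onplane(c,uv,z,st=None):
    o,d=rays(c,uv,st); return o+d*((z-o[2])/d[:,2])[:,None]
def cloud(c,st=None):
    v,u=np.mgrid[0:400,0:640]; o,d=rays(c,np.c_[u.ravel(),v.ravel()],st)
    P=o+d*c["depth"].reshape(-1,1); P[c["depth"].ravel()==0]=np.nan
    return P.reshape(400,640,3)
def proj(c,P,st=None):
    f,Rw,o=cam(c,st); p=(np.atleast_2d(P)-o)@Rw; s=p[:,:2]/p[:,2:]
    return s*(1+c["k1"]*(s**2).sum(1,keepdims=True))*f+[c["cx"],c["cy"]]
def save(n,img,k=1):
    cv2.imwrite("pics/"+n,cv2.resize(img[:,:,::-1],None,fx=k,fy=k))
E
python3 - <<'E'
from h import *
import pickle
s=sense(); print(s)
a=capture("scene");b=capture("side");w=capture("wrist")
pickle.dump((s,a,b,w),open("c0.pkl","wb"))
save("scene0.png",a["color"]);save("side0.png",b["color"]);save("wrist0.png",w["color"])
for c in(a,b,w): print(cam(c,s), c["k1"],c["cx"],c["cy"])
E
```

```text
pics
{'time_s': 0.0, 'joints': array([-2.23390574e-01,  3.13424840e-01,  1.49845887e+00, -1.14796727e-05,
        1.33099787e+00, -2.23398957e-01]), 'dq': array([-0.00049694, -0.00044719, -0.0028147 , -0.00010522, -0.00151982,
        0.00041269]), 'tau': array([-5.78409599e-04, -4.12261176e+01, -2.59742296e+01, -3.58453699e-04,
        4.11797926e-03, -1.23038126e-05]), 'eef_pos': array([5.24825388e+02, 3.03624953e-02, 3.03339690e+02]), 'ee_rot': array([-5.42367419e-04,  7.07102704e-01,  7.07110565e-01, -3.48140606e-04]), 'force': array([-0.45286045,  0.39025081, -0.20636986]), 'wrist_torque': array([ 0.0231624 , -0.02574177,  0.01955788]), 'grip_force': 0.0, 'grip_width': 0.9984622908325458}
(np.float64(376.120208853344), array([[-0.50365649, -0.54117786,  0.67339191],
       [-0.86390199,  0.31719306, -0.39123129],
       [-0.00186952, -0.77879079, -0.62728097]]), array([-66.33710428, 415.31398307, 692.37983133])) -0.07560245579761724 317.41881388053463 195.5358049257146
(np.float64(424.81134411026426), array([[ 0.99862168,  0.01489709, -0.0503271 ],
       [ 0.04986578, -0.56845378,  0.8212026 ],
       [-0.0163751 , -0.82258032, -0.56841312]]), array([ 617.00004064, -680.69691666,  612.82659286])) -0.07652742497780791 322.49069650470705 204.20554508570783
(np.float64(343.052793589593), array([[ 9.99997922e-01,  1.16012935e-03, -1.67651742e-03],
       [ 6.66984524e-04, -9.63223586e-01, -2.68700349e-01],
       [-1.92658829e-03,  2.68698673e-01, -9.63222358e-01]]), array([525.50021746,  68.05764943, 372.57015908])) -0.051993664647214735 315.28569613024746 199.32060781253858
```

View pics/scene0.png

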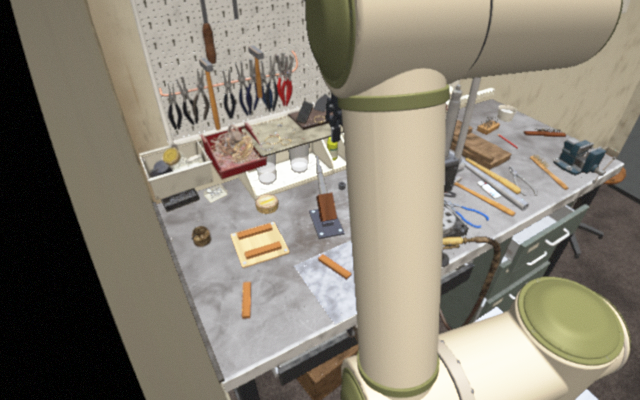

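View pics/side0.png

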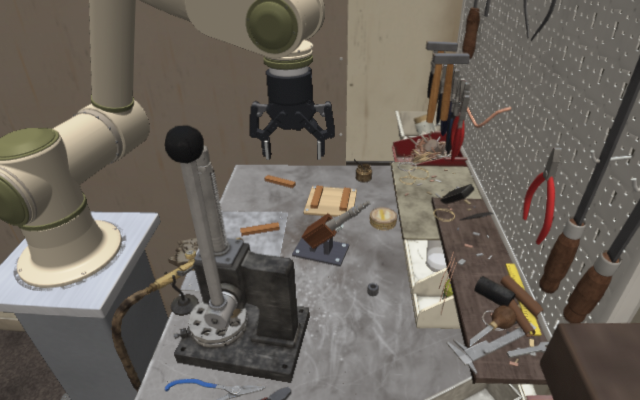

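Scene picture: rest at (260,244), loose slats at (247,300) and (335,266), holder at (327,220), jar (202,236), tin (266,203). Side view: slats at (280,181) and (260,229), rest (330,200), holder (322,245), press at (245,300).

```bash
cat > m.py <<'E'
from h import *
def orange(img):
    h=cv2.cvtColor(img,cv2.COLOR_RGB2HSV); return cv2.inRange(h,(4,120,60),(16,255,255))
def slats(c,st=None,zc=(0,40),amin=60,box=(250,750,-200,450)):
    P=cloud(c,st); m=orange(c["color"]); z=P[...,2]
    m[~((z>zc[0]-5)&(z<zc[1])&(P[...,0]>box[0])&(P[...,0]<box[1])&(P[...,1]>box[2])&(P[...,1]<box[3]))]=0
    n,l,s,ce=cv2.connectedComponentsWithStats(m)
    out=[]
    for i in range(1,n):
        if s[i,4]<amin: continue
        q=(l==i); zt=np.nanpercentile(z[q],85)
        t=q&(abs(z-zt)<3); v,u=np.nonzero(t)
        W=onplane(c,np.c_[u,v],zt,st)[:,:2]
        (x,y),(a,b),_=r=cv2.minAreaRect(W.astype(np.float32))
        d=np.linalg.svd(W-W.mean(0),full_matrices=False)[2][0]
        out.append((ce[i].round(),s[i,4],round(float(zt),1),np.round(W.mean(0),1),np.round((x,y,a,b),1),round(np.degrees(np.arctan2(d[1],d[0]))%180,1)))
    return out
E
python3 - <<'E'
from m import *
import pickle
s,a,b,w=pickle.load(open("c0.pkl","rb"))
for n,c in(("scene",a),("side",b),("wrist",w)):
    print(n)
    for o in slats(c,s): print(o)
# grey handpiece/holder cloud in side & scene
for c in(a,b):
    P=cloud(c); m=(P[...,2]>50)&(P[...,2]<160)&(P[...,0]>480)&(P[...,0]<740)&(P[...,1]>0)&(P[...,1]<260)
    v,u=np.nonzero(m); print(m.sum(), u.min(),u.max(),v.min(),v.max(),np.nanmin(P[m],0),np.nanmax(P[m],0))
i=np.hstack([cv2.resize(a["color"][140:320,180:380][:, :],None,fx=2,fy=2)[:360],cv2.resize(b["color"][150:330,225:425],None,fx=2,fy=2)])
save("crop0.png",i)
E
```

```text
scene
(array([254., 231.]), np.int32(227), 22.1, array([613.5, 207.3]), array([613.1, 207.7,  88.3,  19. ]), np.float64(83.1))
(array([263., 250.]), np.int32(260), 22.2, array([542.4, 215.3]), array([541.8, 216. ,  88.7,  19. ]), np.float64(83.6))
(array([334., 266.]), np.int32(223), 14.1, array([415.7,  90.2]), array([416. ,  90.3,  86.8,  16.6]), np.float64(16.6))
(array([246., 300.]), np.int32(252), 12.9, array([432.8, 304.5]), array([433.5, 303.9,  15.7,  87.1]), np.float64(156.5))
side
(array([280., 181.]), np.int32(158), 12.7, array([442.8, 297.8]), array([441. , 297.3,  20.2,  86.3]), np.float64(156.1))
(array([316., 197.]), np.int32(145), 22.8, array([548.3, 209.5]), array([548.6, 211.2,  88.7,  16.4]), np.float64(83.3))
(array([345., 199.]), np.int32(143), 22.8, array([619.1, 201.8]), array([619.4, 202. ,  91.1,  16.4]), np.float64(83.3))
(array([260., 228.]), np.int32(231), 14.0, array([424.6,  85.4]), array([423.4,  85.5,  85.8,  20.1]), np.float64(17.7))
wrist
(array([215.,  82.]), np.int32(1592), 13.6, array([424.1,  89.7]), array([423.4,  89.4,  88.9,  17.4]), np.float64(16.9))
1049 218 336 156 217 [5.28559522e+02 1.22734861e-01 5.00397493e+01] [739.41871387 241.28731413 154.95092277]
762 303 396 142 240 [5.31879251e+02 9.70852667e-02 5.02547185e+01] [739.825766   240.51888247 159.17462053]
```

View pics/wrist0.png

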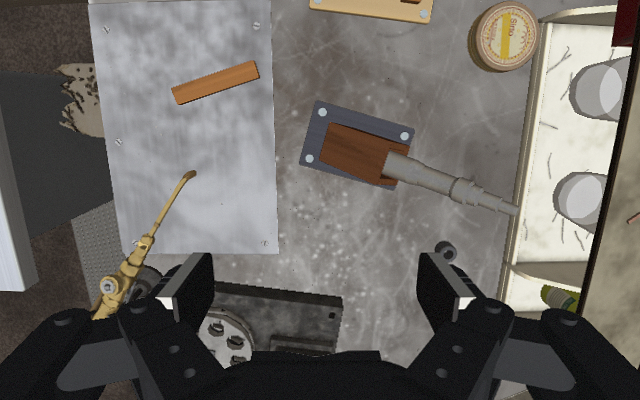

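View pics/crop0.png

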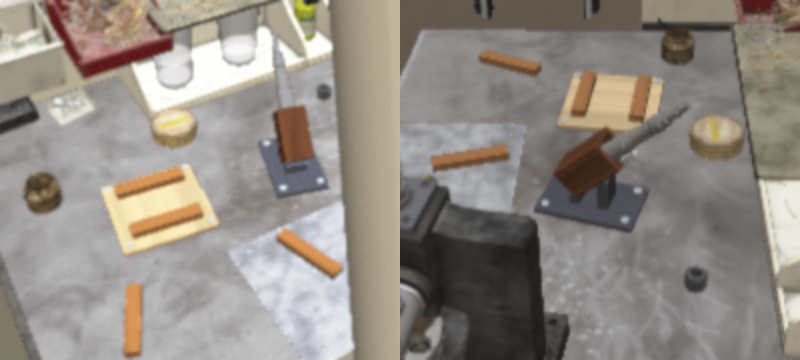

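Wrist view: slat_b at (215,82), holder/handpiece (355,155)–(515,210), rest only just at the top edge (370,8), press base at the bottom. The crops confirm the layout. Next: locate the press extents and plan the way out.

```bash
python3 - <<'E'
from m import *
import pickle
s,a,b,w=pickle.load(open("c0.pkl","rb"))
P=cloud(b); v,u=np.mgrid[0:400,0:640]
m=(u>165)&(u<312)&(v>125)&(v<378)&(P[...,2]>15)
for z0 in range(15,460,40):
    q=m&(P[...,2]>=z0)&(P[...,2]<z0+40)
    if q.sum()>5: print(z0,q.sum(),np.nanpercentile(P[q],[2,50,98],axis=0).round().tolist())
P=cloud(w,s); q=(P[...,2]>20)&(P[...,2]<200)&(v>280)&(v<350)&(u>215)&(u<345); print(np.nanpercentile(P[q],[2,98],axis=0).round())
E
```

```text
15 7267 [[247.0, -292.0, 16.0], [446.0, -242.0, 28.0], [547.0, 408.0, 52.0]]
55 2408 [[223.0, -243.0, 56.0], [430.0, 23.0, 77.0], [542.0, 409.0, 94.0]]
95 1736 [[127.0, -250.0, 96.0], [474.0, -226.0, 114.0], [541.0, 409.0, 134.0]]
135 2187 [[405.0, -305.0, 136.0], [467.0, -244.0, 160.0], [541.0, -223.0, 174.0]]
175 2699 [[406.0, -296.0, 176.0], [466.0, -236.0, 191.0], [538.0, -198.0, 213.0]]
215 673 [[433.0, -297.0, 216.0], [446.0, -230.0, 237.0], [480.0, -7.0, 254.0]]
255 918 [[434.0, -297.0, 256.0], [448.0, -229.0, 276.0], [481.0, -0.0, 294.0]]
295 1172 [[434.0, -298.0, 295.0], [450.0, -228.0, 311.0], [555.0, 1.0, 334.0]]
335 860 [[434.0, -299.0, 336.0], [446.0, -292.0, 354.0], [457.0, -216.0, 374.0]]
375 585 [[438.0, -310.0, 376.0], [453.0, -299.0, 397.0], [468.0, -287.0, 415.0]]
415 910 [[436.0, -311.0, 416.0], [455.0, -303.0, 427.0], [469.0, -285.0, 436.0]]
[[ 413. -208.   22.]
 [ 551. -143.   48.]]
```

Request:
step_arm(
  plan=[
    {"offset":[5,-0.4,0],"rot":[0,0,0],"gripper":8.5},
    {"offset":[10,-0.8,0],"rot":[0,0,0],"gripper":8.5},
    {"offset":[15,-1.2,0],"rot":[0,0,0],"gripper":8.5},
    {"offset":[20,-1.6,0],"rot":[0,0,0],"gripper":8.5},
    {"offset":[23,-2,0],"rot":[0,0,0],"gripper":8.5},
    {"offset":[23,-2,0],"rot":[0,0,0],"gripper":8.5},
    {"offset":[23,-2,0],"rot":[0,0,0],"gripper":8.5},
    {"offset":[23,-2,0],"rot":[0,0,0],"gripper":8.5},
    {"offset":[23,-2,0],"rot":[0,0,0],"gripper":8.5},
  ],
)

```text
time_s: 1.05
eef_pos: [505.3, 228.9, 303.9]
ee_rot: [0.0, 0.708, 0.707, -0.0]
force: [-0.0, 0.2, -0.0]
grip_width: 0.994
grip_force: 0.0
```

```bash
python3 - <<'E'
from m import *
import pickle
s=sense();w=capture("wrist");pickle.dump((s,w),open("c1.pkl","wb"));save("w1.png",w["color"])
print(s["eef_pos"],s["ee_rot"],np.abs(s["dq"]).max())
for o in slats(w,s,zc=(5,60)): print(o)
P=cloud(w,s); h=cv2.cvtColor(w["color"],cv2.COLOR_RGB2HSV)
f=P[...,2]; print("table z",np.nanmedian(f[(abs(f)<12)]))
E
```

```text
[505.31028421 228.92364853 303.88173965] [ 2.47051753e-05  7.07681690e-01  7.06531397e-01 -9.33429504e-05] 0.0024171607599698746
(array([251.,  96.]), np.int32(1551), 12.0, array([441.1, 304.6]), array([441.4, 304.4,  17.6,  89. ]), np.float64(156.4))
(array([356., 181.]), np.int32(1466), 22.0, array([548.4, 218.1]), array([548.2, 216.7,  89.5,  17.8]), np.float64(83.5))
(array([422., 188.]), np.int32(1502), 22.0, array([619.1, 210.1]), array([618.8, 208.9,  89.5,  18.6]), np.float64(83.4))
(array([248., 284.]), np.int32(1102), 13.8, array([426.1,  92.1]), array([423.7,  92. ,  88.6,  19.1]), np.float64(17.8))
(array([379., 337.]), np.int32(66), 54.3, array([590.6,  37.4]), array([590.5,  37.5,   1.3,  13.4]), np.float64(141.1))
(array([348., 343.]), np.int32(261), 56.8, array([546.5,  43.4]), array([545.6,  42.8,  17.3,  10.3]), np.float64(67.9))
table z -0.5227206490670824
```

View pics/w1.png

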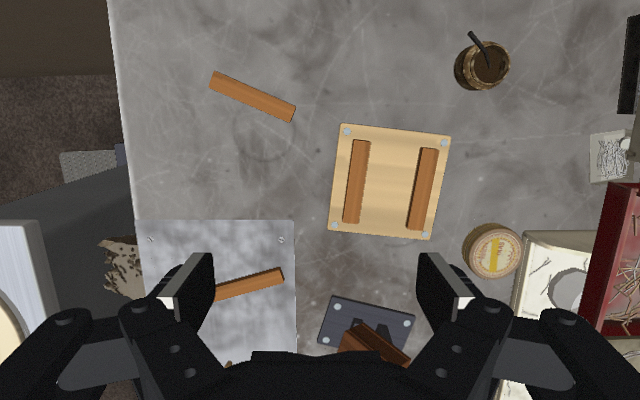

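Wrist picture: slat_a at (251,96), rest (390,182), lower slats (356,181)/(422,188), jar (484,64), tin (492,250), all consistent with sizes and heights. Going to slat_a.

```bash
cat >> m.py <<'E'
def Rdown(yaw):  # tool x at yaw deg, z down
    t=np.radians(yaw); x=[np.cos(t),np.sin(t),0]; z=[0,0,-1]
    return np.array([x,np.cross(z,x),z]).T
def go(p,Rt,s=None):
    s=s or sense(); q=s["ee_rot"]; R0=R.from_quat([q[1],q[2],q[3],q[0]]).as_matrix()
    print("offset cm",(R0.T@(np.array(p)-s["eef_pos"])/10).round(2),"rot deg",R.from_matrix(R0.T@Rt).as_rotvec(degrees=True).round(2))
E
python3 -c "
from m import *
go([441.4,304.4,160],Rdown(156.4))"
```

```text
offset cm [ 7.53 -6.4  14.39] rot deg [ 0.000e+00  1.000e-02 -6.649e+01]
```

Request:
step_arm(
  plan=[
    {"offset":[1.5,-1.3,2.5],"rot":[0,0,-8.3],"gripper":5},
    {"offset":[3,-2.6,5],"rot":[0,0,-16.6],"gripper":5},
    {"offset":[4.5,-3.9,7.5],"rot":[0,0,-24.9],"gripper":5},
    {"offset":[6,-5.2,10],"rot":[0,0,-33.2],"gripper":5},
    {"offset":[7.5,-6.4,12.5],"rot":[0,0,-41.5],"gripper":5},
    {"offset":[7.53,-6.4,14.4],"rot":[0,0,-49.8],"gripper":5},
    {"offset":[7.53,-6.4,14.4],"rot":[0,0,-58.1],"gripper":5},
    {"offset":[7.53,-6.4,14.4],"rot":[0,0,-66.5],"gripper":5},
    {"offset":[7.53,-6.4,14.4],"rot":[0,0,-66.5],"gripper":5},
    {"offset":[7.53,-6.4,14.4],"rot":[0,0,-66.5],"gripper":5},
    {"offset":[7.53,-6.4,14.4],"rot":[0,0,-66.5],"gripper":5},
  ],
)

```text
time_s: 2.2
eef_pos: [441.2, 305.1, 160.0]
ee_rot: [0.0, 0.205, 0.979, 0.0]
force: [0.0, -0.3, -0.3]
grip_width: 0.583
grip_force: 0.0
```

```bash
python3 - <<'E'
from m import *
import pickle
s=sense();w=capture("wrist");pickle.dump((s,w),open("c2.pkl","wb"));save("w2.png",w["color"])
print(s["eef_pos"],s["ee_rot"])
for o in slats(w,s,zc=(5,60),amin=200): print(o)
go([441.4,304.4,75],Rdown(156.4))
E
```

```text
[441.20009903 305.0694765  160.04132273] [1.36941974e-04 2.05284890e-01 9.78702246e-01 9.25848355e-05]
(array([314., 203.]), np.int32(3391), 11.9, array([438.3, 305.9]), array([440.4, 305. ,  17.3,  88.6]), np.float64(156.3))
(array([ 44., 291.]), np.int32(3233), 13.6, array([420.3,  92.3]), array([419.7,  92.1,  82.1,  21.1]), np.float64(16.2))
offset cm [-0.05 -0.06  8.5 ] rot deg [ 0.01  0.01 -0.05]
```

View pics/w2.png

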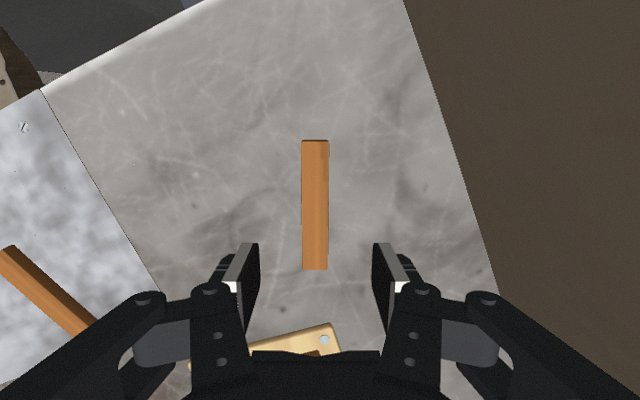

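The slat lies midway between the fingers (col 314, rows 140–270). Descend and grip.

Request:
step_arm(
  plan=[
    {"offset":[0,0,3],"rot":[0,0,0],"gripper":5},
    {"offset":[0,0,6],"rot":[0,0,0],"gripper":5},
    {"offset":[0,0,7.5],"rot":[0,0,0],"gripper":5},
    {"offset":[0,0,8.5],"rot":[0,0,0],"gripper":5},
    {"offset":[0,0,8.5],"rot":[0,0,0],"gripper":5},
    {"offset":[0,0,8.5],"rot":[0,0,0],"gripper":1},
    {"offset":[0,0,8.5],"rot":[0,0,0],"gripper":1},
    {"offset":[0,0,8.5],"rot":[0,0,0],"gripper":1},
    {"offset":[0,0,8.5],"rot":[0,0,0],"gripper":1},
    {"offset":[0,0,8.5],"rot":[0,0,0],"gripper":1},
    {"offset":[0,0,8.5],"rot":[0,0,0],"gripper":1},
  ],
  squeeze=30,
)

```text
time_s: 3.35
eef_pos: [441.5, 305.5, 76.0]
ee_rot: [0.001, 0.204, 0.979, 0.001]
force: [0.1, -0.2, 6.1]
grip_width: 0.204
grip_force: 30.4
```

Request:
step_arm(
  plan=[
    {"offset":[0,0,-4],"rot":[0,0,0],"gripper":1},
    {"offset":[0,0,-8],"rot":[0,0,0],"gripper":1},
    {"offset":[0,0,-9.5],"rot":[0,0,0],"gripper":1},
    {"offset":[0,0,-9.5],"rot":[0,0,0],"gripper":1},
  ],
)

```text
time_s: 3.75
eef_pos: [441.7, 305.6, 172.3]
ee_rot: [0.002, 0.204, 0.979, 0.001]
force: [0.1, 0.8, -0.2]
grip_width: 0.2
grip_force: 29.6
```

```bash
python3 - <<'E'
from m import *
print(sense()["eef_pos"]); go([587.6,248.6,140],Rdown(173.5))
E
```

```text
[441.71252596 305.64066783 172.26050015]
offset cm [-15.64   0.57   3.28] rot deg [  0.17   0.22 -17.  ]
```

Request:
step_arm(
  plan=[
    {"offset":[-4,0.1,0],"rot":[0,0,-4.5],"gripper":1},
    {"offset":[-8,0.3,0],"rot":[0,0,-9],"gripper":1},
    {"offset":[-12,0.4,1],"rot":[0,0,-13],"gripper":1},
    {"offset":[-15.6,0.6,3],"rot":[0.1,0.2,-17],"gripper":1},
    {"offset":[-15.6,0.6,3.3],"rot":[0.1,0.2,-17],"gripper":1},
    {"offset":[-15.6,0.6,3.3],"rot":[0.1,0.2,-17],"gripper":1},
    {"offset":[-15.6,0.6,3.3],"rot":[0.1,0.2,-17],"gripper":1},
    {"offset":[-15.6,0.6,3.3],"rot":[0.1,0.2,-17],"gripper":1},
  ],
)

```text
time_s: 4.55
eef_pos: [585.8, 249.3, 137.5]
ee_rot: [-0.002, 0.056, 0.998, -0.0]
force: [0.9, 0.8, 0.3]
grip_width: 0.198
grip_force: 29.6
```

```bash
python3 - <<'E'
from m import *
import pickle
s=sense();w=capture("wrist");pickle.dump((s,w),open("c3.pkl","wb"));save("w3.png",w["color"])
print(s["eef_pos"],s["ee_rot"])
for o in slats(w,s,zc=(5,100),amin=200): print(o)
go([587.6,248.6,110],Rdown(173.5))
E
```

```text
[585.81004996 249.31438138 137.50937153] [-1.59062106e-03  5.62902754e-02  9.98413108e-01 -3.76246815e-04]
(array([22., 24.]), np.int32(1843), 13.6, array([455.5, 101.9]), array([454.6, 101.7,  27.3,  19.1]), np.float64(19.4))
(array([287., 221.]), np.int32(12391), 73.1, array([580.6, 250.1]), array([584.4, 249.6,  17.7,  88.9]), np.float64(173.7))
(array([218., 277.]), np.int32(1658), 21.7, array([613.3, 186.8]), array([615.2, 187.5,  45.8,  16.9]), np.float64(83.5))
offset cm [-0.18 -0.04  2.76] rot deg [-0.05 -0.17  0.05]
```

View pics/w3.png

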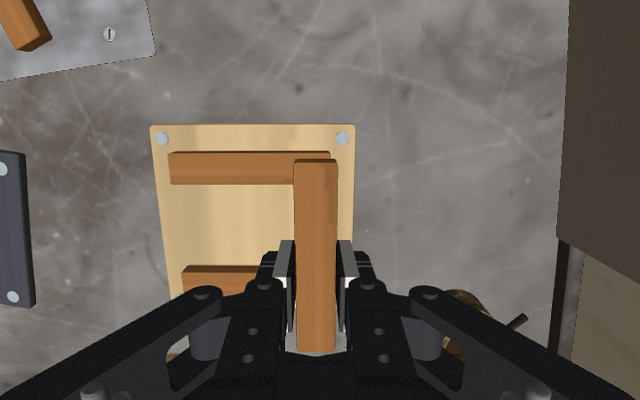

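The held slat spans rows 158–352 at col 315, level and between the pads; near lower slat at rows 152–185, ending at col 331. Refine the rest's pose from this view, relative to the held slat.

```bash
python3 - <<'E'
from m import *
import pickle
s,w=pickle.load(open("c3.pkl","rb"))
P=cloud(w,s); m=orange(w["color"])>0; z=P[...,2]
v,u=np.mgrid[0:400,0:640]
t=m&(abs(z-22)<3)&(v<200)&(v>140)&(u>150)
vv,uu=np.nonzero(t); W=onplane(w,np.c_[uu,vv],22,s)
c=np.radians(83.5); f=np.array([np.cos(c),np.sin(c)]); e=np.array([-f[1],f[0]])
print("near lower: along f",np.percentile(W[:,:2]@f,[0.2,99.8]),"along e",np.percentile(W[:,:2]@e,[1,99]))
for n,(Z,lo,hi) in dict(board=(10,0,0)).items():
    h=cv2.cvtColor(w["color"],cv2.COLOR_RGB2HSV); b=(abs(z-10)<3)&(h[...,2]>120)&(h[...,1]>60)&(v<260)&(u>120)&(u<380)&(~m)
    vv,uu=np.nonzero(b); B=onplane(w,np.c_[uu,vv],10,s)[:,:2]; print("board f",np.percentile(B@f,[0.3,99.7]),"e",np.percentile(B@e,[0.3,99.7]))
ra=np.array([583.5,212.8]); print("view1 centre f,e",ra@f,ra@e)
H=m&(abs(z-73)<4); vv,uu=np.nonzero(H); W=onplane(w,np.c_[uu,vv],73.1,s)[:,:2]
print("held f",np.percentile(W@f,[1,99]),"e",np.percentile(W@e,[.5,99.5]), "top z spread", np.nanpercentile(z[H],[5,50,95]))
o=H&(v<230);vv,uu=np.nonzero(o);A=np.linalg.lstsq(np.c_[P[o]-P[o].mean(0)][:,:2],(P[o]-P[o].mean(0))[:,2],rcond=None)[0];print("tilt slope along e,f",A@e,A@f)
E
```

```text
near lower: along f [233.24449688 321.41852856] along e [-528.80553159 -511.52945285]
board f [219.24832093 336.38802912] e [-579.86400765 -496.77607099]
view1 centre f,e 277.4861661215515 -555.6595338974782
held f [305.61550707 322.7563401 ] e [-596.20922663 -508.30415772] top z spread [71.62611153 72.66059413 73.66956074]
tilt slope along e,f -0.007098972312704933 0.001265008354779746
```

Request:
step_arm(
  plan=[
    {"offset":[-0.37,-0.08,1.5],"rot":[0,0,0.2],"gripper":1},
    {"offset":[-0.37,-0.08,2.5],"rot":[0,0,0.2],"gripper":1},
    {"offset":[-0.37,-0.08,3.2],"rot":[0,0,0.2],"gripper":1},
    {"offset":[-0.37,-0.08,3.2],"rot":[0,0,0.2],"gripper":1},
    {"offset":[-0.37,-0.08,3.2],"rot":[0,0,0.2],"gripper":1},
    {"offset":[-0.37,-0.08,3.2],"rot":[0,0,0.2],"gripper":1},
    {"offset":[-0.37,-0.08,3.2],"rot":[0,0,0.2],"gripper":1},
  ],
)

```text
time_s: 5.3
eef_pos: [590.1, 247.4, 105.3]
ee_rot: [-0.002, 0.058, 0.998, -0.0]
force: [-0.2, -1.1, -0.8]
grip_width: 0.198
grip_force: 29.6
```

```bash
cat > rel.py <<'E'
from m import *
def rel(ztop,name,vmax=215):
    s=sense();w=capture("wrist");save(name,w["color"])
    P=cloud(w,s); m=orange(w["color"])>0; z=P[...,2]; v,u=np.mgrid[0:400,0:640]
    c=np.radians(83.5); f=np.array([np.cos(c),np.sin(c)]); e=np.array([-f[1],f[0]])
    def q(t,Z,n):
        vv,uu=np.nonzero(t); W=onplane(w,np.c_[uu,vv],Z,s)[:,:2]
        print(n,"f",np.percentile(W@f,[.5,99.5]).round(1),"e",np.percentile(W@e,[.5,99.5]).round(1),"z",np.nanmedian(z[t]).round(1),cv2.minAreaRect(W.astype(np.float32)))
    q(m&(abs(z-22)<3)&(v<vmax)&(v>60)&(P[...,1]>150)&(P[...,0]>500)&(P[...,0]<580),22,"near lower")
    q(m&(abs(z-ztop)<4)&(P[...,0]>500),ztop,"held")
    print(s["eef_pos"],s["force"])
E
python3 -c "
from rel import *
rel(41.5,'w4.png')"
```

```text
near lower f [233.6 319.9] e [-528.7 -511.2] z 21.2 ((548.1380004882812, 216.75538635253906), (88.48167419433594, 18.131704330444336), 83.3016128540039)
held f [304.2 321.4] e [-600.2 -512.7] z 40.5 ((588.3522338867188, 247.69744873046875), (17.60403060913086, 88.47892761230469), 83.3980712890625)
[590.08268567 247.38966569 105.33372678] [-0.19698881 -1.09813922 -0.768227  ]
```

Request:
step_arm(
  plan=[
    {"offset":[0.04,0.05,0.4],"rot":[0,0,0],"gripper":1},
    {"offset":[0.04,0.05,0.7],"rot":[0,0,0],"gripper":1},
    {"offset":[0.04,0.05,0.75],"rot":[0,0,0],"gripper":1},
    {"offset":[0.04,0.05,0.75],"rot":[0,0,0],"gripper":1},
    {"offset":[0.04,0.05,0.75],"rot":[0,0,0],"gripper":1},
  ],
)

```text
time_s: 5.85
eef_pos: [589.5, 248.0, 97.9]
ee_rot: [-0.002, 0.058, 0.998, -0.0]
force: [-2.7, -0.5, 7.4]
grip_width: 0.2
grip_force: 30.4
```

Contact (7 N). Release gently, then rise.

Request:
step_arm(
  plan=[
    {"offset":[0,0,-0.03],"rot":[0,0,0],"gripper":2.2},
    {"offset":[0,0,-0.03],"rot":[0,0,0],"gripper":2.6},
    {"offset":[0,0,-0.03],"rot":[0,0,0],"gripper":3.5},
    {"offset":[0,0,-0.03],"rot":[0,0,0],"gripper":4},
    {"offset":[0,0,-0.03],"rot":[0,0,0],"gripper":4},
    {"offset":[0,0,-2],"rot":[0,0,0],"gripper":4},
    {"offset":[0,0,-5],"rot":[0,0,0],"gripper":4},
    {"offset":[0,0,-8],"rot":[0,0,0],"gripper":4},
    {"offset":[0,0,-8],"rot":[0,0,0],"gripper":4},
    {"offset":[0,0,-8],"rot":[0,0,0],"gripper":4},
  ],
)

```text
time_s: 6.85
eef_pos: [589.8, 247.9, 177.4]
ee_rot: [-0.002, 0.058, 0.998, -0.0]
force: [-0.6, 0.2, -0.4]
grip_width: 0.468
grip_force: 0.0
```

```bash
python3 - <<'E'
from rel import *
rel(34,'w5.png',260)
go([423.5,91,160],Rdown(197))
go([423.5,91,160],Rdown(107))
E
```

```text
near lower f [233.5 316.9] e [-529.  -511.3] z 21.2 ((548.0932006835938, 216.5741424560547), (88.37765502929688, 17.72722816467285), 83.30382537841797)
held f [107.2 398.8] e [-608.4 -512.1] z 33.1 ((575.6986083984375, 202.56607055664062), (317.4226379394531, 90.16851043701172), 74.47692108154297)
[589.8418621  247.94126877 177.4340928 ] [-0.56293009  0.20216644 -0.3740809 ]
offset cm [ 14.65 -17.51   1.75] rot deg [ -0.04  -0.31 -23.7 ]
offset cm [ 14.65 -17.51   1.75] rot deg [-0.25 -0.2  66.3 ]
```

Request:
step_arm(
  plan=[
    {"offset":[3,-3.5,0],"rot":[0,0,-5],"gripper":5},
    {"offset":[6,-7,0],"rot":[0,0,-10],"gripper":5},
    {"offset":[9,-10.5,0],"rot":[0,0,-15],"gripper":5},
    {"offset":[12,-14,0.5],"rot":[0,0,-20],"gripper":5},
    {"offset":[14.65,-17.5,1.7],"rot":[0,-0.3,-23.7],"gripper":5},
    {"offset":[14.65,-17.5,1.7],"rot":[0,-0.3,-23.7],"gripper":5},
    {"offset":[14.65,-17.5,1.7],"rot":[0,-0.3,-23.7],"gripper":5},
    {"offset":[14.65,-17.5,1.7],"rot":[0,-0.3,-23.7],"gripper":5},
  ],
)

```text
time_s: 7.7
eef_pos: [424.7, 91.6, 161.1]
ee_rot: [0.001, -0.148, 0.989, -0.0]
force: [-0.0, 0.2, -1.2]
grip_width: 0.584
grip_force: 0.0
```

```bash
python3 - <<'E'
from m import *
s=sense();w=capture("wrist");save("w6.png",w["color"])
print(s["eef_pos"],s["ee_rot"])
L=slats(w,s,zc=(5,60),amin=200)
for o in L: print(o)
b=min(L,key=lambda o:np.hypot(*(o[4][:2]-[423.5,91])))
go([b[4][0],b[4][1],77],Rdown(b[5]+180))
E
```

```text
[424.65592177  91.55246102 161.09241113] [ 9.05927815e-04 -1.47774572e-01  9.89020622e-01 -2.54107760e-04]
(array([314., 200.]), np.int32(3395), 13.4, array([419.9,  89.1]), array([422. ,  89.8,  88.6,  17.3]), np.float64(17.1))
(array([180., 377.]), np.int32(619), 58.8, array([546.6,  38.6]), array([546.4,  38.7,  17.6,  12.4]), np.float64(72.8))
offset cm [ 0.32 -0.09  8.41] rot deg [-0.05  0.1  -0.08]
```

Request:
step_arm(
  plan=[
    {"offset":[0.3,-0.1,3],"rot":[0,0,0],"gripper":5},
    {"offset":[0.3,-0.1,6],"rot":[0,0,0],"gripper":5},
    {"offset":[0.3,-0.1,7.5],"rot":[0,0,0],"gripper":5},
    {"offset":[0.3,-0.1,8.4],"rot":[0,0,0],"gripper":5},
    {"offset":[0.3,-0.1,8.4],"rot":[0,0,0],"gripper":1},
    {"offset":[0.3,-0.1,8.4],"rot":[0,0,0],"gripper":1},
    {"offset":[0.3,-0.1,8.4],"rot":[0,0,0],"gripper":1},
    {"offset":[0.3,-0.1,8.4],"rot":[0,0,0],"gripper":1},
    {"offset":[0.3,-0.1,8.4],"rot":[0,0,0],"gripper":1},
    {"offset":[0.3,-0.1,8.4],"rot":[0,0,0],"gripper":1},
    {"offset":[0.3,-0.1,8.4],"rot":[0,0,0],"gripper":1},
  ],
  squeeze=30,
)

```text
time_s: 8.85
eef_pos: [421.9, 89.4, 77.9]
ee_rot: [0.002, -0.148, 0.989, -0.0]
force: [-0.2, 2.1, 7.3]
grip_width: 0.198
grip_force: 31.1
```

Request:
step_arm(
  plan=[
    {"offset":[0,0,-4],"rot":[0,0,0],"gripper":1},
    {"offset":[0,0,-8],"rot":[0,0,0],"gripper":1},
    {"offset":[0,0,-9.5],"rot":[0,0,0],"gripper":1},
    {"offset":[0,0,-9.5],"rot":[0,0,0],"gripper":1},
  ],
)

```text
time_s: 9.25
eef_pos: [422.0, 89.4, 174.1]
ee_rot: [0.003, -0.148, 0.989, -0.001]
force: [0.0, -0.0, -0.8]
grip_width: 0.196
grip_force: 30.3
```

```bash
python3 - <<'E'
from m import *
print(sense()["eef_pos"]); go([582,177.2,140],Rdown(173.5))
E
```

```text
[422.04302733  89.36837296 174.07509104]
offset cm [-17.85   3.73   3.5 ] rot deg [-0.07  0.35 23.5 ]
```

Request:
step_arm(
  plan=[
    {"offset":[-3.5,2.2,-1],"rot":[0,0,5],"gripper":1},
    {"offset":[-7.5,3,-1],"rot":[0,0,11],"gripper":1},
    {"offset":[-11.5,3.5,-1],"rot":[0,0,16],"gripper":1},
    {"offset":[-15,3.7,1],"rot":[0,0.2,20],"gripper":1},
    {"offset":[-17.8,3.7,3.2],"rot":[0,0.3,23.5],"gripper":1},
    {"offset":[-17.8,3.7,3.5],"rot":[0,0.3,23.5],"gripper":1},
    {"offset":[-17.8,3.7,3.5],"rot":[0,0.3,23.5],"gripper":1},
    {"offset":[-17.8,3.7,3.5],"rot":[0,0.3,23.5],"gripper":1},
    {"offset":[-17.8,3.7,3.5],"rot":[0,0.3,23.5],"gripper":1},
  ],
)

```text
time_s: 10.15
eef_pos: [580.4, 176.6, 138.3]
ee_rot: [-0.001, 0.057, 0.998, -0.0]
force: [-0.8, -0.9, 0.5]
grip_width: 0.201
grip_force: 30.3
```

```bash
cat >> rel.py <<'E'
def rel2(ztop,name):
    s=sense();w=capture("wrist");save(name,w["color"])
    P=cloud(w,s); m=orange(w["color"]); z=P[...,2]
    c=np.radians(83.5); f=np.array([np.cos(c),np.sin(c)]); e=np.array([-f[1],f[0]]); F=P[...,:2]@f; E=P[...,:2]@e
    def q(t,Z,n):
        n2,l,st,_=cv2.connectedComponentsWithStats(t.astype(np.uint8)); t=l==1+st[1:,4].argmax()
        vv,uu=np.nonzero(t); W=onplane(w,np.c_[uu,vv],Z,s)[:,:2]
        print(n,"f",np.percentile(W@f,[.5,99.5]).round(1),"e",np.percentile(W@e,[.5,99.5]).round(1),"z",np.nanmedian(z[t]).round(1),cv2.minAreaRect(W.astype(np.float32)))
    m=(m>0)&(E<-495)&(E>-620)&(F>220)&(F<335)
    q(m&(abs(z-22)<3),22,"lower"); q(m&(abs(z-34)<3)&(F>285),34,"upper+"); q(m&(abs(z-34)<3)&(F<270),34,"upper-") if ztop==34 else q(m&(abs(z-ztop)<4)&(F<270),ztop,"held")
    print(s["eef_pos"],s["force"])
E
python3 -c "
from rel import *
rel2(75,'w7.png')"
```

```text
lower f [233.4 316.1] e [-529.  -511.1] z 21.1 ((549.1880493164062, 215.70462036132812), (88.15003204345703, 20.025705337524414), 83.74137115478516)
upper+ f [303.2 321. ] e [-591.8 -512.2] z 33.0 ((585.084228515625, 247.35389709472656), (18.255455017089844, 83.3258056640625), 83.36190032958984)
held f [232.8 249.9] e [-598.8 -512.2] z 73.1 ((579.3359375, 176.9009552001953), (17.396692276000977, 87.53326416015625), 83.50407409667969)
[580.42359819 176.61194511 138.2881065 ] [-0.76043047 -0.9428027   0.46751627]
```

View pics/w7.png

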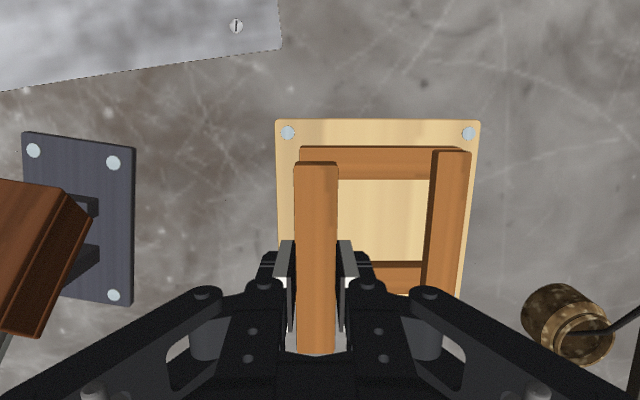

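Held slat_b at col 316 over the near-right side; slat_a sits flush with the lower slat ends around (455,155). Lower.

Request:
step_arm(
  plan=[
    {"offset":[-0.05,-0.02,1.5],"rot":[0,0,0],"gripper":1},
    {"offset":[-0.05,-0.02,2.5],"rot":[0,0,0],"gripper":1},
    {"offset":[-0.05,-0.02,3.2],"rot":[0,0,0],"gripper":1},
    {"offset":[-0.05,-0.02,3.2],"rot":[0,0,0],"gripper":1},
    {"offset":[-0.05,-0.02,3.2],"rot":[0,0,0],"gripper":1},
    {"offset":[-0.05,-0.02,3.2],"rot":[0,0,0],"gripper":1},
  ],
)

```text
time_s: 10.8
eef_pos: [581.3, 176.6, 105.7]
ee_rot: [-0.001, 0.057, 0.998, -0.0]
force: [-1.0, 0.2, -0.8]
grip_width: 0.198
grip_force: 30.3
```

```bash
python3 -c "
from rel import *
rel2(42,'w8.png')"
```

```text
lower f [234.1 316.2] e [-564.7 -511.1] z 21.1 ((559.6591796875, 209.6995391845703), (85.2002944946289, 63.48249053955078), 69.753173828125)
upper+ f [302.9 321. ] e [-581.7 -512.1] z 33.0 ((579.8262939453125, 247.80722045898438), (18.719669342041016, 72.7621078491211), 83.53363037109375)
held f [232.8 250.1] e [-600.  -513.2] z 40.5 ((580.2064819335938, 176.86013793945312), (17.64273452758789, 88.13774108886719), 83.71208190917969)
[581.31459906 176.57628779 105.70268416] [-0.96819558  0.19334684 -0.76176127]
```

Request:
step_arm(
  plan=[
    {"offset":[0.08,-0.03,0.4],"rot":[0,0,0],"gripper":1},
    {"offset":[0.08,-0.03,0.7],"rot":[0,0,0],"gripper":1},
    {"offset":[0.08,-0.03,0.78],"rot":[0,0,0],"gripper":1},
    {"offset":[0.08,-0.03,0.78],"rot":[0,0,0],"gripper":1},
    {"offset":[0.08,-0.03,0.78],"rot":[0,0,0],"gripper":1},
  ],
)

```text
time_s: 11.35
eef_pos: [580.1, 176.3, 98.3]
ee_rot: [-0.002, 0.057, 0.998, -0.001]
force: [-3.8, -0.7, 8.9]
grip_width: 0.199
grip_force: 31.3
```

Request:
step_arm(
  plan=[
    {"offset":[0,0,-0.03],"rot":[0,0,0],"gripper":2.2},
    {"offset":[0,0,-0.03],"rot":[0,0,0],"gripper":2.6},
    {"offset":[0,0,-0.03],"rot":[0,0,0],"gripper":3.5},
    {"offset":[0,0,-0.03],"rot":[0,0,0],"gripper":4},
    {"offset":[0,0,-0.03],"rot":[0,0,0],"gripper":4},
    {"offset":[0,0,-2],"rot":[0,0,0],"gripper":4},
    {"offset":[0,0,-6],"rot":[0,0,0],"gripper":4},
    {"offset":[0,0,-10],"rot":[0,0,0],"gripper":4},
    {"offset":[-2,0,-14],"rot":[0,0,0],"gripper":4},
    {"offset":[-4,0,-18],"rot":[0,0,0],"gripper":4},
    {"offset":[-4,0,-18],"rot":[0,0,0],"gripper":4},
    {"offset":[-4,0,-18],"rot":[0,0,0],"gripper":4},
  ],
)

```text
time_s: 12.55
eef_pos: [620.7, 171.8, 277.3]
ee_rot: [-0.002, 0.057, 0.998, -0.0]
force: [0.6, -0.7, -1.4]
grip_width: 0.465
grip_force: 0.0
```

```bash
python3 - <<'E'
from rel import *
import pickle
rel2(34,'w9.png')
s=sense();w=capture("wrist");a=capture("scene");b=capture("side");pickle.dump((s,w,a,b),open("c9.pkl","wb"))
w2=np.array(w["color"]); save("fin9.png",w2)
E
```

```text
lower f [250.3 304. ] e [-528.7 -511.8] z 21.1 ((548.354248046875, 216.82994079589844), (54.35877227783203, 16.749526977539062), 83.74821472167969)
upper+ f [303.2 321. ] e [-601.  -513.2] z 33.0 ((588.4613647460938, 246.91778564453125), (18.214235305786133, 88.62364196777344), 83.16434478759766)
upper- f [232.1 249.6] e [-601.1 -512.7] z 33.2 ((580.5922241210938, 176.26699829101562), (17.716629028320312, 88.3954086303711), 83.51815032958984)
[620.7357697  171.83716444 277.33302706] [ 0.56875172 -0.737589   -1.38907362]
```

View pics/fin9.png

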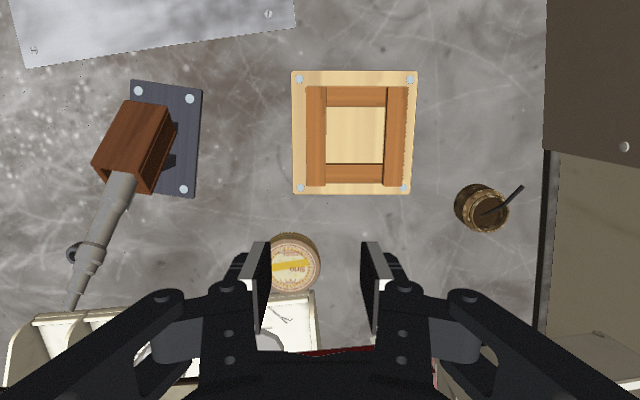

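Wrist picture: square frame at (355,135) with flush corners; handpiece leaves the socket (125,150) towards (75,300); tin at (292,262), jar (482,208). Now fit the arm's kinematics (for wrist-configuration planning) and measure the handpiece axis.

```bash
cat > kin.py <<'E'
import numpy as np
from scipy.spatial.transform import Rotation as R
from scipy.optimize import least_squares
def Rt(ax,t): v=np.zeros(3); v["xyz".index(ax)]=t; return R.from_rotvec(v).as_matrix()
def fk(q,k):
    h,a1,d,L1,ae,L2,d6=k
    M=Rt("z",q[0]); p=np.array([0,0,h])+M@[a1,d,0]
    M=M@Rt("y",q[1]); p=p+M@[0,0,L1]
    M=M@Rt("y",q[2]); p=p+M@[ae,0,L2]
    M=M@Rt("z",q[3])@Rt("y",q[4]); p=p+M@[0,0,d6]
    M=M@Rt("z",q[5]+np.pi/2)
    return p,M
E
python3 - <<'E'
import rig; print([n for n in dir(rig) if n[0]!='_'])
from h import *; from kin import *
import pickle
S=[pickle.load(open(f"c{i}.pkl","rb"))[0] for i in (0,1,2,3,9)]
def res(k): return np.concatenate([fk(s["joints"],k)[0]-s["eef_pos"] for s in S])
for o in S[:3]:
    q=o["ee_rot"]; print(o["joints"].round(3)); print((fk(o["joints"],np.zeros(7))[1].T@R.from_quat([q[1],q[2],q[3],q[0]]).as_matrix()).round(3).tolist())
r=least_squares(res,[180,0,120,400,0,400,200],x_scale=100); print(r.x.round(1),abs(r.fun).max(), np.linalg.svd(r.jac)[1].round(3))
# handpiece: wrist cloud views
for n,c,s in (("w0",)+pickle.load(open("c0.pkl","rb"))[3:]+(S[0],),("w9",pickle.load(open("c9.pkl","rb"))[1],S[4])):
    P=cloud(c,s); hs=cv2.cvtColor(c["color"],cv2.COLOR_RGB2HSV)
    m=(P[...,2]>80)&(P[...,2]<175)&(P[...,0]>530)&(P[...,0]<690)&(P[...,1]>-40)&(P[...,1]<90)&(hs[...,1]<60)
    n2,l,st,_=cv2.connectedComponentsWithStats(m.astype(np.uint8)); m=l==1+st[1:,4].argmax()
    X=P[m]; mu=X.mean(0); d=np.linalg.svd(X-mu,full_matrices=False)[2][0]; d*=np.sign(d[2])
    psi=np.degrees(np.arctan2(d[1],d[0])); print(n,m.sum(),mu.round(1),d.round(3),"psi",psi,"slope",np.degrees(np.arcsin(d[2])))
    t=np.radians(psi); hh=np.array([np.cos(t),np.sin(t),0]); a=(hh+[0,0,1])/2**.5; lat=np.cross([0,0,1],hh); up=np.cross(a,-lat); 
    k=(X-mu)@a
    for b in range(-90,90,6):
        q=(k>=b)&(k<b+6)
        if q.sum()>8: print(b+3,q.sum(),"lat",np.percentile((X[q]-mu)@lat,[3,97]).round(1),"up",np.percentile((X[q]-mu)@up,[50,97]).round(1), X[q].mean(0).round(0))
E
```

```text
['PlanningError', 'capture', 'finish_job', 'sense']
[-0.223  0.313  1.498 -0.     1.331 -0.223]
[[1.0, -0.0, 0.0], [0.0, 1.0, 0.0], [-0.0, -0.0, 1.0]]
[ 0.214  0.379  1.406 -0.     1.357  0.216]
[[1.0, -0.0, 0.0], [0.0, 1.0, -0.0], [-0.0, 0.0, 1.0]]
[ 0.386  0.494  1.639  0.     1.008 -0.771]
[[1.0, 0.0, 0.0], [0.0, 1.0, 0.0], [0.0, -0.0, 1.0]]
[201.3   0.  116.3 438.9  39.  397.5 182.7] 1.3829435374645982e-09 [4.387e+00 3.247e+00 2.236e+00 2.830e-01 2.660e-01 2.370e-01 2.000e-03]
w0 2869 [623.1   9.8 116.6] [ 0.728 -0.209  0.653] psi -16.061665748232866 slope 40.78155258422701
-51 107 lat [-9.6  8.2] up [-3.8  0.1] [586.  20.  84.]
-45 155 lat [-10.3   9.1] up [-3.7  2.7] [590.  19.  87.]
-39 160 lat [-10.    9.1] up [-3.6  2.5] [595.  18.  91.]
-33 176 lat [-10.3   9.1] up [-3.5  3.6] [599.  17.  95.]
-27 180 lat [-9.7  8.7] up [-2.5  3.5] [604.  15.  99.]
-21 164 lat [-8.7  7.6] up [-1.3  3.6] [608.  14. 102.]
-15 148 lat [-8.5  7.4] up [-1.   4.4] [613.  13. 106.]
-9 158 lat [-8.1  7.2] up [-0.8  4.3] [617.  12. 110.]
-3 162 lat [-7.9  7.2] up [-0.5  4.7] [621.  10. 114.]
3 163 l
[... 972 characters left out ...]
-15 178 lat [-8.8  5.1] up [-1.4  6.1] [613.  15. 105.]
-9 191 lat [-9.   5.6] up [-1.3  6.5] [617.  14. 109.]
-3 203 lat [-8.5  5.4] up [-0.7  6.6] [621.  13. 113.]
3 196 lat [-7.9  5.3] up [-0.7  7.4] [626.  12. 117.]
9 190 lat [-7.9  6.2] up [-0.6  6.9] [630.  11. 122.]
15 243 lat [-8.2  7.1] up [-1.8  7.4] [633.  10. 126.]
21 249 lat [-8.7  6.7] up [-0.7  7.5] [638.   8. 130.]
27 223 lat [-7.6  5.1] up [0.6 7.6] [643.   6. 133.]
33 157 lat [-5.9  3.3] up [2.1 7.4] [647.   4. 137.]
39 159 lat [-5.2  3.7] up [2.3 7.4] [652.   4. 141.]
45 141 lat [-5.5  2.7] up [3.5 8. ] [656.   2. 144.]
51 125 lat [-4.8  2.5] up [3.8 7.8] [660.   0. 148.]
57 57 lat [-5.2  1.8] up [3.8 8.6] [663.  -1. 151.]
```

```bash
cat >> kin.py <<'E'
K=[201.3,0,116.3,438.9,39.0,397.5,182.7]
LO=np.array([-2.94,-.97,.19,-1.23,.02,-2.88]);HI=np.array([2.94,2.17,2.56,4.37,3.11,2.88])
def ik(p,M,q0):
    def r(q):
        P,N=fk(q,K); return np.r_[(P-p)/100,R.from_matrix(N.T@M).as_rotvec()]
    o=least_squares(r,np.clip(q0,LO+.01,HI-.01),bounds=(LO,HI)); return o.x,np.linalg.norm(o.fun)
def tool(gam,az,flip=1): # tool z tilted gam from down toward azimuth az; tool y horizontal
    g,t=np.radians([gam,az]); h=np.array([np.cos(t),np.sin(t),0]); z=np.sin(g)*h-np.cos(g)*np.array([0,0,1])
    y=flip*np.array([-h[1],h[0],0]); return np.array([np.cross(y,z),y,z]).T
E
python3 - <<'E'
from h import *; from kin import *
s=sense(); q0=s["joints"]; print(q0.round(2))
W=np.array([624,10,108.]); psi=-16.5; t=np.radians(psi); a=np.array([np.cos(t),np.sin(t),1])/2**.5
C=np.array([584.3,212.1,164.])
for flip in(1,-1):
  for gam in(0,15,25,35,45):
    M=tool(gam,psi,flip); best=None
    for j4 in(0,1.5,3.1):
        for j6 in (-1.5,1.5):
            q,e=ik(W-54*M[:,2],M,[0,.5,1.5,j4,1.2,j6])
            if e<1e-3: print("grasp",flip,gam,q.round(2)); 
            if e<1e-3 and (best is None or abs(q[3])<abs(best[3])): best=q
    if best is None: continue
    q1,e1=ik(W+90*a-54*M[:,2],M,best); print("  drawn",q1.round(2),round(e1,4))
    for az in range(-60,130,20):
        F=tool(gam+45,az,flip); q,e=ik(C-54*F[:,2],F,q1)
        if e<1e-3: print("   final az",az,q.round(2))
E
```

```text
[ 0.09  0.6   1.14 -0.    1.41 -1.37]
grasp 1 0 [-0.17  0.66  1.35  0.    1.13 -1.45]
grasp 1 0 [-0.17  0.66  1.35  0.    1.13 -1.45]
grasp 1 0 [-0.17  0.66  1.35  0.    1.13 -1.45]
grasp 1 0 [-0.17  0.66  1.35  0.    1.13 -1.45]
  drawn [-0.18  0.73  1.04  0.    1.37 -1.47] 0.0
   final az -60 [ 0.43  0.66  1.39 -0.87  1.18  0.29]
   final az -40 [ 0.4   0.55  1.58 -0.97  0.87  0.14]
   final az -20 [ 0.33  0.45  1.74 -1.06  0.54 -0.06]
   final az 0 [ 0.22  0.39  1.85 -0.88  0.2  -0.55]
   final az 20 [ 0.09  0.36  1.89  0.99  0.22 -2.74]
grasp 1 15 [-0.16  0.56  1.55 -0.05  0.77 -1.41]
grasp 1 15 [-0.16  0.56  1.55 -0.05  0.77 -1.41]
grasp 1 15 [-0.16  0.56  1.55 -0.05  0.77 -1.41]
grasp 1 15 [-0.16  0.56  1.55 -0.05  0.77 -1.41]
  drawn [-0.17  0.61  1.28 -0.04  0.99 -1.44] 0.0
   final az -60 [ 0.49  0.73  1.4  -1.13  1.28  0.49]
grasp 1 25 [-0.15  0.51  1.68 -0.12  0.52 -1.34]
grasp 1 25 [-0.15  0.51  1.68 -0.12  0.52 -1.34]
grasp 1 25 [-0.15  0.51  1.68 -0.12  0.52 -1.34]
grasp 1 25 [-0.15  0.51  1.68 -0.12  0.52 -1.34]
  drawn [-0.16  0.54  1.43 -0.08  0.74 -1.4 ] 0.0
grasp 1
[... 1860 characters left out ...]
.66  1.28  1.37 -0.74]
   final az 100 [-0.2   0.79  1.4   1.07  1.65 -0.71]
   final az 120 [-0.14  0.93  1.12  0.91  1.93 -0.73]
grasp -1 35 [-0.14  0.49  1.79 -0.32  0.27  2.  ]
grasp -1 35 [-0.14  0.49  1.79 -0.32  0.27  2.  ]
grasp -1 35 [-0.14  0.49  1.79 -0.32  0.27  2.  ]
grasp -1 35 [-0.14  0.49  1.79 -0.32  0.27  2.  ]
  drawn [-0.16  0.5   1.56 -0.16  0.48  1.82] 0.0
   final az 20 [ 0.04  0.54  2.13  2.77  0.95 -1.4 ]
   final az 40 [-0.13  0.57  2.07  2.17  1.08 -1.15]
   final az 60 [-0.23  0.63  1.9   1.72  1.26 -0.97]
   final az 80 [-0.25  0.74  1.67  1.4   1.49 -0.84]
   final az 100 [-0.22  0.86  1.4   1.18  1.75 -0.76]
   final az 120 [-0.15  1.    1.11  1.03  2.03 -0.72]
```

```bash
cat > tgt.py <<'E'
from m import *; from kin import tool,ik,fk
W=np.array([625,9.8,110.6]); psi=-16.5; G=25
M=tool(G,psi,-1); t=np.radians(psi); A=np.array([np.cos(t),np.sin(t),1])/2**.5
E
python3 - <<'E'
from tgt import *
s=sense(); go([600,100,280],Rdown(173.5-95),s)
E
```

```text
offset cm [ 1.19 -7.38 -0.38] rot deg [-0.38 -0.19 95.01]
```

Request:
step_arm(
  plan=[
    {"offset":[0.1,-0.7,0],"rot":[0,0,8.5],"gripper":5},
    {"offset":[0.2,-1.4,0],"rot":[0,0,17],"gripper":5},
    {"offset":[0.3,-2.1,0],"rot":[0,0,25.5],"gripper":5},
    {"offset":[0.4,-2.8,0],"rot":[0,0,34],"gripper":5},
    {"offset":[0.5,-3.5,0],"rot":[0,0,42.5],"gripper":5},
    {"offset":[0.6,-4.2,0],"rot":[0,0,51],"gripper":5},
    {"offset":[0.7,-4.9,0],"rot":[0,0,59.5],"gripper":5},
    {"offset":[0.8,-5.6,0],"rot":[0,0,68],"gripper":5},
    {"offset":[0.9,-6.3,0],"rot":[0,0,76.5],"gripper":5},
    {"offset":[1,-7,0],"rot":[0,0,85],"gripper":5},
    {"offset":[1.2,-7.4,0],"rot":[0,0,93],"gripper":5},
    {"offset":[1.2,-7.4,0],"rot":[0,0,95],"gripper":5},
  ],
)

```text
time_s: 13.95
eef_pos: [599.8, 99.4, 276.7]
ee_rot: [-0.001, 0.776, 0.631, -0.002]
force: [0.5, 0.2, -0.3]
grip_width: 0.585
grip_force: 0.0
```

```bash
python3 - <<'E'
from tgt import *
s=sense(); print(s["joints"].round(2)); go([590,60,260],Rdown(psi),s); go(W-134*M[:,2],M,s)
E
```

```text
[-0.03  0.52  1.27 -0.    1.36  0.18]
offset cm [-4.06 -0.15  1.68] rot deg [-0.14  0.33 94.73]
offset cm [-7.79 -1.33  4.49] rot deg [-20.77  19.33  93.06]
```

Request:
step_arm(
  plan=[
    {"offset":[-0.4,0,0.1],"rot":[0,0,8.5],"gripper":5},
    {"offset":[-0.8,0,0.3],"rot":[0,0,17],"gripper":5},
    {"offset":[-1.2,0,0.4],"rot":[0,0,25.5],"gripper":5},
    {"offset":[-1.6,0,0.6],"rot":[0,0,34],"gripper":5},
    {"offset":[-2,0,0.8],"rot":[0,0,42.5],"gripper":5},
    {"offset":[-2.4,0,1],"rot":[0,0,51],"gripper":5},
    {"offset":[-2.8,0,1.2],"rot":[0,0,59.5],"gripper":5},
    {"offset":[-3.2,0,1.4],"rot":[0,0,68],"gripper":5},
    {"offset":[-3.6,-0.1,1.6],"rot":[0,0,76.5],"gripper":5},
    {"offset":[-4,-0.1,1.7],"rot":[-0.1,0.3,85],"gripper":5},
    {"offset":[-4,-0.1,1.7],"rot":[-0.1,0.3,93],"gripper":5},
    {"offset":[-4,-0.1,1.7],"rot":[-0.1,0.3,94.7],"gripper":5},
  ],
)

```text
time_s: 15.15
eef_pos: [591.0, 60.8, 259.9]
ee_rot: [-0.0, 0.99, -0.142, -0.0]
force: [-0.3, -0.3, 0.2]
grip_width: 0.583
grip_force: 0.0
```

```bash
python3 - <<'E'
from tgt import *
s=sense(); print(s["joints"].round(2)); go(W-134*M[:,2],M,s)
E
```

```text
[-0.09  0.5   1.34  0.    1.3   1.76]
offset cm [-0.96  3.92  2.79] rot deg [-0.05 25.03  0.16]
```

Request:
step_arm(
  plan=[
    {"offset":[-0.2,1,0.7],"rot":[0,6,0],"gripper":5},
    {"offset":[-0.5,2,1.4],"rot":[0,12,0],"gripper":5},
    {"offset":[-0.7,3,2.1],"rot":[0,18,0],"gripper":5},
    {"offset":[-0.96,3.92,2.79],"rot":[0,25,0.2],"gripper":5},
    {"offset":[-0.96,3.92,2.79],"rot":[0,25,0.2],"gripper":5},
    {"offset":[-0.96,3.92,2.79],"rot":[0,25,0.2],"gripper":5},
    {"offset":[-0.96,3.92,2.79],"rot":[0,25,0.2],"gripper":5},
  ],
)

```text
time_s: 15.85
eef_pos: [572.0, 25.9, 233.3]
ee_rot: [0.03, 0.966, -0.139, 0.214]
force: [0.2, -0.3, -0.3]
grip_width: 0.584
grip_force: 0.0
```

```bash
python3 - <<'E'
from tgt import *
import pickle
s=sense(); w=capture("wrist"); save("g1.png",w["color"]); print(s["eef_pos"]);
uv=proj(w,[W,W+20*A,W-20*A,W+66*A],s); print(uv.round())
P=cloud(w,s); hs=cv2.cvtColor(w["color"],cv2.COLOR_RGB2HSV)
lat=np.cross([0,0,1],A); lat/=np.linalg.norm(lat); dn=np.cross(A,-lat)
D=P-W; m=(abs(D@lat)<20)&(D@A>-60)&(D@A<75)&(abs(D@dn)<22)&(hs[...,1]<70)
X=D[m]; k=X@A
for b in range(-50,70,5):
    q=(k>=b)&(k<b+5)
    if q.sum()>8: print(b+2.5,q.sum(),np.percentile(X[q]@lat,[3,97]).round(1),"dn",np.percentile(X[q]@dn,[5,50]).round(1))
im=w["color"].copy()
for p in uv: cv2.circle(im,tuple(int(x) for x in p),4,(255,0,0),1)
save("g1.png",im); go(W-54*M[:,2],M,s)
E
```

```text
[571.99170404  25.94487726 233.31265024]
[[317. 219.]
 [317. 193.]
 [317. 243.]
 [317. 119.]]
-47.5 146 [-10.9   8.7] dn [-11.5  -9.7]
-42.5 158 [-10.7   8.5] dn [-11.1  -9.5]
-37.5 163 [-11.3   7.8] dn [-10.8  -9.3]
-32.5 166 [-11.1   7.8] dn [-10.9  -9.2]
-27.5 198 [-11.7   8.3] dn [-10.5  -8.7]
-22.5 205 [-10.9   7.6] dn [-9.5 -7.7]
-17.5 182 [-9.4  6.9] dn [-8.6 -6.9]
-12.5 155 [-8.8  6.4] dn [-8.3 -6.7]
-7.5 160 [-9.   6.7] dn [-7.9 -6.3]
-2.5 176 [-8.8  6. ] dn [-7.9 -6.3]
2.5 161 [-8.8  6.6] dn [-7.5 -6. ]
7.5 164 [-8.6  5.9] dn [-7.3 -6.2]
12.5 160 [-9.7  7.2] dn [-8.4 -7. ]
17.5 212 [-9.6  7.6] dn [-8.6 -6.9]
22.5 292 [-9.5  7.5] dn [-7.9 -5.6]
27.5 229 [-8.1  6.3] dn [-6.7 -4.7]
32.5 195 [-6.9  5.1] dn [-5.3 -3. ]
37.5 161 [-6.1  4.5] dn [-4.2 -2.8]
42.5 178 [-6.1  4.5] dn [-4.1 -2.6]
47.5 151 [-4.9  3.4] dn [-3.1 -1.4]
52.5 132 [-4.8  3.3] dn [-2.6 -1.3]
57.5 132 [-4.1  2.8] dn [-2.3 -0. ]
offset cm [-0.16  0.06  8.06] rot deg [-0.13  0.01  0.11]
```

View pics/g1.png

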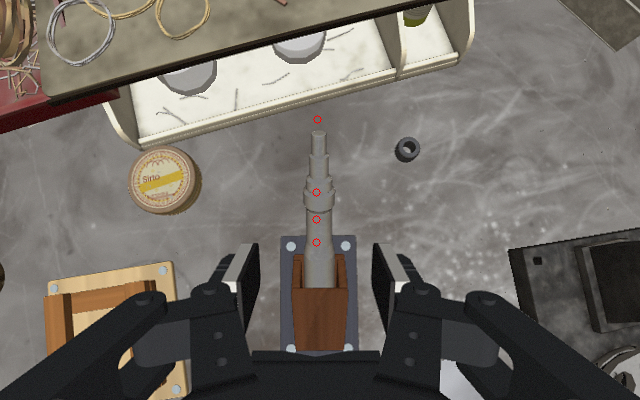

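Picture: the handpiece lies on the centre line (col 317), waist at about rows 215–245, mouth at row 288, tin (165,180) and cap (407,150) clear. Go in with a small correction.

```bash
sed -i 's/^W=.*/W=np.array([622.0,9.5,107.8]); C=np.array([584.3,212.1,164.])/' tgt.py; python3 -c "
from tgt import *
go(W-54*M[:,2],M)"
```

```text
Traceback (most recent call last):
  File "tgt.py", line 3, in <module>
    M=tool(G,psi,-1); t=np.radians(psi); A=np.array([np.cos(t),np.sin(t),1])/2**.5
           ^
NameError: name 'G' is not defined
```

```bash
sed -i 's/^W=.*/&; psi=-16.5; G=25/' tgt.py; python3 -c "
from tgt import *
go(W-54*M[:,2],M)"
```

```text
offset cm [-0.53  0.17  8.19] rot deg [-0.12 -0.01  0.1 ]
```

Request:
step_arm(
  plan=[
    {"offset":[-0.5,0.17,2.5],"rot":[0,0,0],"gripper":5},
    {"offset":[-0.5,0.17,5],"rot":[0,0,0],"gripper":5},
    {"offset":[-0.5,0.17,7],"rot":[0,0,0],"gripper":5},
    {"offset":[-0.5,0.17,8.2],"rot":[0,0,0],"gripper":5},
    {"offset":[-0.5,0.17,8.2],"rot":[0,0,0],"gripper":5},
    {"offset":[-0.5,0.17,8.2],"rot":[0,0,0],"gripper":3},
    {"offset":[-0.5,0.17,8.2],"rot":[0,0,0],"gripper":1},
    {"offset":[-0.5,0.17,8.2],"rot":[0,0,0],"gripper":1},
    {"offset":[-0.5,0.17,8.2],"rot":[0,0,0],"gripper":1},
    {"offset":[-0.5,0.17,8.2],"rot":[0,0,0],"gripper":1},
    {"offset":[-0.5,0.17,8.2],"rot":[0,0,0],"gripper":1},
    {"offset":[-0.5,0.17,8.2],"rot":[0,0,0],"gripper":1},
  ],
  squeeze=50,
)

```text
time_s: 17.1
eef_pos: [599.9, 15.8, 157.4]
ee_rot: [0.03, 0.966, -0.139, 0.216]
force: [-3.8, -0.3, 6.9]
grip_width: 0.177
grip_force: 51.6
```

```bash
python3 -c "
from tgt import *
s=sense(); print(s['force'],s['wrist_torque'],s['joints'].round(2)); go(s['eef_pos']+30*A,M,s); go(s['eef_pos']+95*A,M,s)"
```

```text
[-3.84882513 -0.25535224  6.9358106 ] [-0.10453015  0.42188162  0.08149432] [-0.15  0.51  1.68 -0.11  0.52  1.79]
offset cm [ 2.82  0.   -1.02] rot deg [-0.12 -0.14  0.08]
offset cm [ 8.94  0.01 -3.23] rot deg [-0.12 -0.14  0.08]
```

Request:
step_arm(
  plan=[
    {"offset":[0,0,-0.1],"rot":[0,0,0],"gripper":1},
    {"offset":[0.7,0,-0.25],"rot":[0,0,0],"gripper":1},
    {"offset":[1.4,0,-0.5],"rot":[0,0,0],"gripper":1},
    {"offset":[2.1,0,-0.76],"rot":[0,0,0],"gripper":1},
    {"offset":[2.8,0,-1.02],"rot":[0,0,0],"gripper":1},
    {"offset":[2.8,0,-1.02],"rot":[0,0,0],"gripper":1},
  ],
)

```text
time_s: 17.7
eef_pos: [620.3, 9.7, 177.8]
ee_rot: [0.03, 0.966, -0.139, 0.215]
force: [-3.6, 1.3, 4.1]
grip_width: 0.177
grip_force: 51.2
```

Sliding freely. Draw out the rest.

Request:
step_arm(
  plan=[
    {"offset":[1,0,-0.37],"rot":[0,0,0],"gripper":1},
    {"offset":[2,0,-0.73],"rot":[0,0,0],"gripper":1},
    {"offset":[3,0,-1.1],"rot":[0,0,0],"gripper":1},
    {"offset":[4,0,-1.46],"rot":[0,0,0],"gripper":1},
    {"offset":[5,0,-1.82],"rot":[0,0,0],"gripper":1},
    {"offset":[6,0,-2.2],"rot":[0,0,0],"gripper":1},
    {"offset":[6.6,0,-2.4],"rot":[0,0,0],"gripper":1},
    {"offset":[6.6,0,-2.4],"rot":[0,0,0],"gripper":1},
  ],
)

```text
time_s: 18.5
eef_pos: [668.2, -4.6, 227.7]
ee_rot: [0.03, 0.966, -0.139, 0.216]
force: [0.0, 0.6, -2.0]
grip_width: 0.177
grip_force: 50.5
```

```bash
cat > plan.py <<'E'
from tgt import *
# waypoints from current to final; check IK
s=sense(); q=s["joints"]; g=s["ee_rot"]; R0=R.from_quat([g[1],g[2],g[3],g[0]]).as_matrix()
print(s["eef_pos"],s["force"],q.round(2))
F=tool(G+45,85,-1)
for (tilt,az,p) in [(25,-16.5,[650,0,260]),(45,15,[620,60,265]),(60,50,[600,120,265]),(70,85,[584.3,212.1,250]),(70,85,C)]:
    T=tool(tilt,az,-1); pp=np.array(p)-54*T[:,2]; q,e=ik(pp,T,q); print(tilt,az,q.round(2),round(e,4),pp.round())
p=np.array([630,30,270]); T=tool(35,5,-1); go(p-54*T[:,2],T,s)
E
python3 plan.py
```

```text
[668.18675363  -4.63008177 227.72324587] [ 0.01717051  0.59767119 -2.0491287 ] [-0.17  0.55  1.4  -0.07  0.76  1.73]
25 -16.5 [-0.16  0.39  1.43 -0.07  0.9   1.73] 0.0 [628.   6. 309.]
45 15 [-0.22  0.22  1.77  0.7   0.54  0.59] 0.0 [583.  50. 303.]
60 50 [-0.33  0.31  1.8   1.25  1.02 -0.34] 0.0 [570.  84. 292.]
70 85 [-0.22  0.56  1.56  1.2   1.5  -0.56] 0.0 [580. 162. 268.]
70 85 [-0.22  0.7   1.6   1.22  1.44 -0.73] 0.0 [580. 162. 182.]
offset cm [ -3.14  -1.13 -11.03] rot deg [ 10.67   9.73 -18.59]
```

```bash
cat > plan.py <<'E'
from tgt import *
import sys
s=sense(); q=s["joints"]
rows=eval(sys.argv[1])
for tilt,az,p in rows:
    T=tool(tilt,az,-1); pp=np.array(p)-54*T[:,2]; qn,e=ik(pp,T,q); print(tilt,az,"dq",abs(qn-q).max().round(2),qn.round(2),round(e,4)); q=qn; go(pp,T,s)
E
python3 plan.py "[(25,-16.5,[650,0,262]),(25,0,[640,30,265]),(25,17,[635,60,265]),(25,34,[625,90,265])]"
```

```text
25 -16.5 dq 0.16 [-0.16  0.39  1.42 -0.07  0.9   1.73] 0.0
offset cm [-0.23  0.05 -9.3 ] rot deg [-0.12 -0.14  0.05]
25 0 dq 0.36 [-0.16  0.35  1.46  0.09  0.9   1.37] 0.0
offset cm [ -1.65  -1.89 -10.3 ] rot deg [  6.88  -0.15 -14.9 ]
25 17 dq 0.36 [-0.16  0.35  1.46  0.23  0.94  1.01] 0.0
offset cm [ -2.6   -4.02 -10.74] rot deg [ 14.08  -0.16 -30.3 ]
25 34 dq 0.32 [-0.15  0.36  1.45  0.34  1.03  0.69] 0.0
offset cm [ -3.83  -6.11 -11.31] rot deg [ 21.29  -0.17 -45.69]
```

Request:
step_arm(
  plan=[
    {"offset":[-0.1,0,-4],"rot":[0,0,0],"gripper":1},
    {"offset":[-0.2,0,-7.5],"rot":[0,0,0],"gripper":1},
    {"offset":[-0.2,0,-9.3],"rot":[0,0,0],"gripper":1},
    {"offset":[-0.7,-0.7,-9.6],"rot":[2.5,0,-5.4],"gripper":1},
    {"offset":[-1.2,-1.3,-10],"rot":[4.9,0,-10.5],"gripper":1},
    {"offset":[-1.7,-2,-10.3],"rot":[7.5,0,-16.1],"gripper":1},
    {"offset":[-2.2,-3,-10.6],"rot":[10.5,0,-22.6],"gripper":1},
    {"offset":[-2.6,-4,-10.8],"rot":[14,-0.1,-30.2],"gripper":1},
    {"offset":[-3.2,-5,-11],"rot":[17.5,-0.1,-37.6],"gripper":1},
    {"offset":[-3.8,-6.1,-11.3],"rot":[21.2,-0.2,-45.6],"gripper":1},
    {"offset":[-3.8,-6.1,-11.3],"rot":[21.3,-0.2,-45.7],"gripper":1},
    {"offset":[-3.8,-6.1,-11.3],"rot":[21.3,-0.2,-45.7],"gripper":1},
  ],
)

```text
time_s: 19.7
eef_pos: [605.8, 77.0, 313.1]
ee_rot: [-0.063, 0.934, 0.284, 0.206]
force: [-1.1, -0.1, -1.7]
grip_width: 0.176
grip_force: 50.5
```

```bash
python3 plan.py "[(25,60,[605,150,265]),(25,85,[585,205,265])]"
```

```text
25 60 dq 0.4 [-0.1   0.39  1.41  0.43  1.19  0.3 ] 0.0
offset cm [ 1.8  -5.1   0.75] rot deg [ 10.96   0.1  -23.78]
25 85 dq 0.32 [-0.02  0.45  1.32  0.45  1.36 -0.02] 0.0
offset cm [  3.63 -10.01   1.61] rot deg [ 21.51   0.07 -46.45]
```

Request:
step_arm(
  plan=[
    {"offset":[0.6,-1.6,0.3],"rot":[3.5,0,-7.7],"gripper":1},
    {"offset":[1.2,-3.3,0.5],"rot":[7,0,-15.4],"gripper":1},
    {"offset":[1.8,-5,0.8],"rot":[10.6,0,-23],"gripper":1},
    {"offset":[2.4,-6.7,1],"rot":[14.2,0,-30.7],"gripper":1},
    {"offset":[3,-8.4,1.3],"rot":[17.7,0,-38.4],"gripper":1},
    {"offset":[3.6,-10,1.6],"rot":[21.5,0,-46.4],"gripper":1},
    {"offset":[3.6,-10,1.6],"rot":[21.5,0,-46.4],"gripper":1},
    {"offset":[3.6,-10,1.6],"rot":[21.5,0,-46.4],"gripper":1},
    {"offset":[3.6,-10,1.6],"rot":[21.5,0,-46.4],"gripper":1},
  ],
)

```text
time_s: 20.6
eef_pos: [582.6, 181.5, 314.1]
ee_rot: [-0.146, 0.72, 0.659, 0.159]
force: [0.4, 0.1, -1.7]
grip_width: 0.175
grip_force: 50.4
```

```bash
python3 plan.py "[(47,85,[584.3,212,240]),(70,85,[584.3,212,210])]"
```

```text
47 85 dq 0.4 [-0.14  0.49  1.47  0.85  1.34 -0.32] 0.0
offset cm [-2.38 -0.09  3.01] rot deg [ 0.03 22.08 -0.08]
70 85 dq 0.36 [-0.22  0.62  1.58  1.21  1.47 -0.64] 0.0
offset cm [-5.44 -0.09  6.92] rot deg [ 4.000e-02  4.508e+01 -7.000e-02]
```

Request:
step_arm(
  plan=[
    {"offset":[-0.8,0,1],"rot":[0,7.4,0],"gripper":1},
    {"offset":[-1.6,0,2],"rot":[0,14.8,0],"gripper":1},
    {"offset":[-2.4,-0.1,3],"rot":[0,22,0],"gripper":1},
    {"offset":[-3.4,-0.1,4.3],"rot":[0,29.6,0],"gripper":1},
    {"offset":[-4.4,-0.1,5.6],"rot":[0,37,0],"gripper":1},
    {"offset":[-5.4,-0.1,6.9],"rot":[0,45,0],"gripper":1},
    {"offset":[-5.4,-0.1,6.9],"rot":[0,45,0],"gripper":1},
    {"offset":[-5.4,-0.1,6.9],"rot":[0,45,0],"gripper":1},
    {"offset":[-5.4,-0.1,6.9],"rot":[0,45,0],"gripper":1},
  ],
)

```text
time_s: 21.5
eef_pos: [580.2, 162.7, 230.5]
ee_rot: [-0.386, 0.604, 0.556, 0.422]
force: [-0.2, 0.7, -1.4]
grip_width: 0.177
grip_force: 50.6
```

```bash
cat > hp.py <<'E'
from tgt import *
def axis(c):  # handpiece axis: edges in each image via depth-gated mask near the expected axis
    return
s=sense(); print(s["eef_pos"],s["force"])
q=s["ee_rot"]; R0=R.from_quat([q[1],q[2],q[3],q[0]]).as_matrix(); gp=s["eef_pos"]+54*R0[:,2]; print("grasp",gp.round(1))
a=capture("scene");b=capture("side");w=capture("wrist")
L=[]
for n,c in(("scene",a),("side",b)):
    P=cloud(c); D=P-gp; r=np.hypot(D[...,0],D[...,1]); m=(r<28)&(D[...,2]>-125)&(D[...,2]<85)&(cv2.cvtColor(c["color"],cv2.COLOR_RGB2HSV)[...,1]<90)
    v,u=np.nonzero(m); print(n,m.sum(),u.min(),u.max(),v.min(),v.max(),"P z",np.nanmin(P[m][:,2]).round(1),np.nanmax(P[m][:,2]).round(1), "gp px",proj(c,gp).round())
    for z0 in range(-120,80,10):
        k=m&(D[...,2]>=z0)&(D[...,2]<z0+10)
        if k.sum()>3: print("  ",z0+5,k.sum(),P[k].mean(0).round(1))
i=[]
for c in(a,b):
    u,v=proj(c,gp)[0].astype(int); i.append(cv2.resize(c["color"][max(v-60,0):v+90,u-75:u+75],(400,400),interpolation=cv2.INTER_CUBIC))
save("hp_%.1f.png"%s["time_s"],np.hstack(i)); print("hp_%.1f.png"%s["time_s"])
E
python3 hp.py
```

```text
[580.1585962  162.72925445 230.49679854] [-0.15824327  0.6870147  -1.39889881]
grasp [584.5 213.2 211.8]
scene 620 238 259 153 213 P z 105.8 273.1 gp px [[248. 176.]]
   -105 5 [580.7 209.8 108.1]
   -95 7 [580.1 210.8 116.4]
   -85 15 [577.6 210.9 127.6]
   -75 14 [576.2 212.3 138.3]
   -65 20 [575.3 212.6 146.2]
   -55 31 [573.9 213.8 157.3]
   -45 35 [573.7 213.  167.2]
   -35 32 [574.1 213.9 177. ]
   -25 36 [574.2 213.3 186.6]
   -15 14 [569.7 221.4 198.2]
   -5 55 [568.9 218.7 208.4]
   5 129 [574.2 215.8 217.1]
   15 98 [577.6 203.6 226.1]
   25 50 [577.2 210.9 236.1]
   35 30 [577.8 214.9 246.2]
   45 25 [578.4 215.  256.9]
   55 18 [579.5 215.3 267.2]
   65 6 [582.2 214.  272.4]
side 59 329 335 149 167 P z 107.3 154.4 gp px [[331. 126.]]
   -105 7 [584.8 208.9 109.7]
   -95 9 [584.8 207.7 117.8]
   -85 17 [584.8 206.5 127.7]
   -75 17 [586.7 206.4 137.2]
   -65 8 [589.5 205.1 146.7]
hp_21.5.png
```

```bash
cat > tilt.py <<'E'
from tgt import *
s=sense(); q=s["ee_rot"]; R0=R.from_quat([q[1],q[2],q[3],q[0]]).as_matrix(); gp=s["eef_pos"]+54*R0[:,2]; ty=R0[:,1]; print("gp",gp.round(1),"tool y",ty.round(3))
for n in("scene","side"):
    c=capture(n); f,Rw,o=cam(c); P=cloud(c); D=P-gp; r=np.hypot(D[...,0],D[...,1]); V=cv2.cvtColor(c["color"],cv2.COLOR_RGB2HSV)
    m=(r<28)&(D[...,2]>-125)&(D[...,2]<85)&(V[...,1]<90)&(V[...,2]>70)
    pts=[]
    for v in range(400):
        u=np.nonzero(m[v])[0]
        if len(u)<2 or len(u)>14 or np.ptp(u)>len(u): continue
        dz=np.nanmedian(D[v,u,2])
        if dz<-22 or dz>38: pts.append((u.mean(),v,len(u),dz))
    pts=np.array(pts); print(n,[tuple(p.round(1)) for p in pts[::3]])
    ray=rays(c,pts[:,:2])[1]
    nrm=np.linalg.svd(ray)[2][2]            # plane through camera holding the axis
    d=np.cross(nrm,ty); d*=np.sign(d[2])/np.linalg.norm(d)  # axis lies in it, square to the pad axis
    print("axis",d.round(4),"deg off plumb",np.degrees(d[:2]).round(2),"resid px",(ray@nrm/np.linalg.norm(ray,axis=1)*f).std().round(2))
    # where the plane passes at nose and grasp height, on the line along the pad axis normal
    for z in(gp[2],gp[2]-100):
        b=np.array([gp[0],gp[1],z]); e=np.cross([0,0,1],ty); t=-(b-o)@nrm/(e@nrm); print("   at z %.0f"%z,(b+t*e).round(1))
    v=np.nonzero(m)[0].max(); uu=np.nonzero(m[v])[0].mean(); o_,dr=rays(c,[[uu,v+.5]]); t=(gp[:2]-o_[:2])@dr[0,:2]/(dr[0,:2]@dr[0,:2]); print("   lowest px",uu,v,"->",(o_+t*dr[0]).round(1))
E
python3 tilt.py
```

```text
gp [584.1 213.5 211.5] tool y [ 0.996 -0.084  0.002]
scene [(np.float64(244.0), np.float64(153.0), np.float64(3.0), np.float64(60.1)), (np.float64(244.5), np.float64(156.0), np.float64(4.0), np.float64(56.9)), (np.float64(245.0), np.float64(159.0), np.float64(5.0), np.float64(49.3)), (np.float64(245.5), np.float64(162.0), np.float64(6.0), np.float64(42.2)), (np.float64(250.5), np.float64(190.0), np.float64(10.0), np.float64(-29.4)), (np.float64(251.5), np.float64(193.0), np.float64(10.0), np.float64(-38.4)), (np.float64(251.5), np.float64(196.0), np.float64(10.0), np.float64(-46.3)), (np.float64(252.0), np.float64(199.0), np.float64(9.0), np.float64(-56.0)), (np.float64(253.0), np.float64(202.0), np.float64(7.0), np.float64(-66.4)), (np.float64(253.0), np.float64(205.0), np.float64(5.0), np.float64(-74.9)), (np.float64(253.5), np.float64(208.0), np.float64(4.0), np.float64(-87.2)), (np.float64(254.0), np.float64(211.0), np.float64(3.0), np.float64(-95.9))]
axis [2.000e-04 2.700e-02 9.996e-01] deg off plumb [0.01 1.55] resid px 0.21
   at z 212 [584.1 212.3 211.5]
   at z 112 [583.8 209.7 111.5]
   lowest px 254.5 213 -> [583.1 210.2 103. ]
side [(np.float64(332.0), np.float64(155.0), np.float64(3.0), np.float64(-71.4)), (np.float64(330.5), np.float64(160.0), np.float64(4.0), np.float64(-84.4)), (np.float64(330.5), np.float64(164.0), np.float64(2.0), np.float64(-96.7)), (np.float64(330.5), np.float64(167.0), np.float64(2.0), np.float64(-104.3))]
axis [0.0617 0.7511 0.6573] deg off plumb [ 3.53 43.04] resid px 0.38
   at z 212 [592.5 313.5 211.5]
   at z 112 [583.2 202.  111.5]
   lowest px 330.5 167 -> [583.4 213.4 102.2]
```

```bash
python3 - <<'E'
from tgt import *
s=sense(); q=s["ee_rot"]; R0=R.from_quat([q[1],q[2],q[3],q[0]]).as_matrix()
T=R0@R.from_rotvec([0,1.5,0],degrees=True).as_matrix(); go(np.array([584.3,212.3,170.5])-54*T[:,2],T,s)
E
```

```text
offset cm [-3.98  0.03  1.29] rot deg [0.  1.5 0. ]
```

Request:
step_arm(
  plan=[
    {"offset":[-1,0,0.3],"rot":[0,0.5,0],"gripper":1},
    {"offset":[-2,0,0.65],"rot":[0,1,0],"gripper":1},
    {"offset":[-3,0,1],"rot":[0,1.5,0],"gripper":1},
    {"offset":[-3.7,0,1.2],"rot":[0,1.5,0],"gripper":1},
    {"offset":[-4,0,1.3],"rot":[0,1.5,0],"gripper":1},
    {"offset":[-4,0,1.3],"rot":[0,1.5,0],"gripper":1},
    {"offset":[-4,0,1.3],"rot":[0,1.5,0],"gripper":1},
    {"offset":[-4,0,1.3],"rot":[0,1.5,0],"gripper":1},
  ],
)

```text
time_s: 22.55
eef_pos: [579.7, 161.1, 187.2]
ee_rot: [-0.395, 0.598, 0.549, 0.43]
force: [-0.3, 0.8, -1.7]
grip_width: 0.181
grip_force: 50.6
```

```bash
python3 tilt.py; python3 - <<'E'
from m import *
c=np.radians(83.5); f=np.array([np.cos(c),np.sin(c)]); e=np.array([-f[1],f[0]]); r0=np.array([584.3,212.1])
for n in("scene","side"):
    k=capture(n); P=cloud(k); m=(orange(k["color"])>0)&(np.hypot(P[...,0]-584,P[...,1]-212)<75)&(abs(P[...,2]-34)<5)
    v,u=np.nonzero(m); W=onplane(k,np.c_[u,v],34)[:,:2]; (x,y),sz,an=cv2.minAreaRect(W.astype(np.float32)); print(n,m.sum(),"upper slats' rectangle",round(x,1),round(y,1),np.round(sz,1),round(an,1),"z",np.nanmedian(P[m][:,2]))
s=sense(); print(s["force"],s["time_s"],abs(s["dq"]).max(),s["grip_force"])
E
```

```text
gp [584.1 212.1 170.1] tool y [ 0.996 -0.084  0.001]
scene [(np.float64(248.0), np.float64(169.0), np.float64(3.0), np.float64(60.9)), (np.float64(248.5), np.float64(172.0), np.float64(4.0), np.float64(56.4)), (np.float64(249.0), np.float64(175.0), np.float64(5.0), np.float64(48.7)), (np.float64(252.5), np.float64(202.0), np.float64(10.0), np.float64(-22.3)), (np.float64(253.0), np.float64(205.0), np.float64(9.0), np.float64(-31.4)), (np.float64(253.5), np.float64(208.0), np.float64(10.0), np.float64(-40.7)), (np.float64(254.0), np.float64(211.0), np.float64(9.0), np.float64(-49.5)), (np.float64(254.0), np.float64(214.0), np.float64(7.0), np.float64(-57.7)), (np.float64(254.5), np.float64(217.0), np.float64(6.0), np.float64(-69.6)), (np.float64(255.0), np.float64(220.0), np.float64(5.0), np.float64(-82.0)), (np.float64(256.0), np.float64(223.0), np.float64(3.0), np.float64(-93.2)), (np.float64(255.5), np.float64(226.0), np.float64(2.0), np.float64(-104.1))]
axis [-0.001  -0.0046  1.    ] deg off plumb [-0.06 -0.26] resid px 0.24
   at z 170 [583.9 210.5 170.1]
   at z 70 [584.  211.   70.1]
   lowest px 255.5 226 -> [584.1 212.1  60.8]
side [(np.float64(330.0), np.float64(118.0), np.float64(3.0), np.float64(61.2)), (np.float64(330.0), np.float64(121.0), np.float64(3.0), np.float64(54.5)), (np.float64(331.0), np.float64(180.0), np.float64(3.0), np.float64(-101.1))]
axis [-0.0077 -0.0846  0.9964] deg off plumb [-0.44 -4.85] resid px 0.15
   at z 170 [583.8 209.  170.1]
   at z 70 [584.6 218.   70.1]
   lowest px 331.0 181 -> [584.4 212.1  63.3]
scene 368 upper slats' rectangle 577.2 212.1 [89.8 91.4] 83.5 z 33.09806809095238
side 301 upper slats' rectangle 585.7 205.1 [95.4 86. ] 83.2 z 33.29163060728854
[ 0.00815815  0.31887108 -0.99940056] 22.75 0.002042943601657663 50.57622385771538
```

Request:
step_arm(
  plan=[
    {"offset":[0.14,0.06,-0.2],"rot":[0,0,0],"gripper":1},
    {"offset":[0.14,0.06,-0.2],"rot":[0,0,0],"gripper":1},
    {"offset":[0.14,0.06,-0.2],"rot":[0,0,0],"gripper":1},
    {"offset":[0.14,0.06,-0.2],"rot":[0,0,0],"gripper":1},
    {"offset":[0.14,0.06,-0.2],"rot":[0,0,0],"gripper":1},
    {"offset":[0.14,0.06,-0.2],"rot":[0,0,0],"gripper":1},
  ],
)

```text
time_s: 23.35
eef_pos: [580.1, 159.6, 188.7]
ee_rot: [-0.395, 0.598, 0.549, 0.43]
force: [0.3, -0.1, -1.6]
grip_width: 0.172
grip_force: 50.6
```

```bash
python3 tilt.py | grep -v "np.float" ; python3 -c "
from h import *
s=sense(); print(s['force'],abs(s['dq']).max(),s['grip_force'],s['time_s']); print(finish_job())"
```

```text
gp [584.4 210.6 171.6] tool y [ 0.996 -0.084 -0.   ]
axis [4.e-04 7.e-04 1.e+00] deg off plumb [0.02 0.04] resid px 0.19
   at z 172 [584.3 209.3 171.6]
   at z 72 [584.3 209.2  71.6]
   lowest px 256.5 225 -> [584.  209.2  62.9]
axis [-0.005  -0.0632  0.998 ] deg off plumb [-0.29 -3.62] resid px 0.28
   at z 172 [583.9 205.1 171.6]
   at z 72 [584.4 211.1  71.6]
   lowest px 330.5 181 -> [583.2 210.6  64.2]
[ 0.2730496  -0.195372   -1.47716115] 0.0014289561410448142 50.57669263180287 23.45
the job is handed in; nothing more can be done
None
```

The job is handed in: both slats measured flush to about 1 mm, and the handpiece is held still and plumb over the middle of the opening (to a few mm), nose about 3 cm above the upper slats; the jar, tin and cap were left alone.

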